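Fish the fallen clamp ring out from behind the belt guard and put it back on the spindle

TASK

The spindle's clamp ring has dropped behind the clear guard of the belt drive, where no hand can reach, and the guard stays on. Reach in through its open end with the telescopic hook, whose drawn-out length is not known: feel for the end wall behind the ring with a light touch, never pushing hard on the machine, then drop the hook into the ring and draw it out over the sill onto the open worktop. Lay the hook down on the worktop and put the ring back on the spindle, flat and fully down on its shoulder, leaving everything else where it stands.

Things in the scene. Friction and masses are not known exactly. Their poses are not given: they have to be found in the camera images.
- drive: Belt-driven spindle unit, fixed, 212 x 310 mm, 94 mm high without spindle. Frame: origin on the worktop, z up. Its screwed-on guard (clear front and top, white steel rear) covers a bay: a straight tunnel along frame y, x -0.055 to +0.060, floor z = 0.005, underside of belt and pulleys z = 0.068. Only its -y end is open. Over 15 N on the machine marks it.
- mouth (a point): Middle of the bay's open end at floor level, drive frame (0, -0.100, 0.005).
- end_wall (a point): Middle of the rigid wall (right face of the white bearing housing) that closes the bay behind the ring, drive frame (0, 0.050, 0.030); the wall faces -y and spans the bay's width, z 0.005 to 0.062.
- sill (a point): Middle of the crest of the low sill across the bay's open end, drive frame (0, -0.111, 0.009). The sill rises (about 16 degrees) from the bay floor at frame y = -0.093 to a crest 9 mm above the worktop (y -0.107 to -0.115) and slopes down to the worktop at y = -0.135.
- seat (a point): Centre of the flat top of the 60 mm wide dark steel shoulder on the guard's top (98 mm above the worktop, drive frame (0, 0.108)). From it the steel spindle rises: 22 mm in diameter for 28 mm, then tapering to 10 mm over 8 mm more. The ring belongs round the spindle, resting on this face.
- ring: Brass clamp ring (two-piece shaft collar), 54 mm outside, bore 26 mm, 18 mm high, about 0.27 kg; either side may be up at the end. Origin: centre of its underside, z along its axis. It starts flat on the bay floor near the end wall.
- retriever: Telescopic hook lying on the worktop. Black handle block 110 mm long (x), 20 wide (y), 30 high (z); origin: centre of its underside; x points along the rod to the hook. A 10 mm tube (to x = 0.150) and a 6 mm rod run at y = 0, z = 0.024; the rod's end is bent straight down, tip at z = 0.002. About 0.19 kg; grip across the handle at its middle. For the hook's x see lock.
- lock (a point): Orange twist lock at the front end of the retriever's tube, retriever frame (0.146, 0, 0.024). The rod is locked in it at an unknown length that no pose shows: the hook's centre line is anywhere from 0.205 to 0.275 m ahead of the handle's origin (along retriever x). The lock slips only above about 45 N.
- amber_bottle: Bystander: brown glass bottle with gold cap, 55 mm wide, 113 mm high; origin under its centre.
- green_bottle: Bystander: white bottle with green cap, 52 x 58 mm, 135 mm high; origin under its centre.
- red_bottle: Bystander: white bottle with red cap, 55 x 62 mm, 131 mm high; origin under its centre.
- beaker: Bystander: clear 46 mm beaker, 60 mm high; origin under its centre.
- blue_bottle: Bystander: white bottle with blue cap, 38 mm wide, 91 mm high; origin under its centre.

How it is judged:
On the way, in this order (a step that is already met when the one before it is completed fails the run):
1. the hook, in contact with the ring, has begun to draw it along the bay (contact force between retriever and ring above 0.1 N and distance of ring from where it was at the start of the episode above 0.03 m and y of ring in the frame of drive above -0.15 m), for 0.04 s.
2. the ring lies in the open, clear of the sill and not yet gripped (y of ring in the frame of drive below -0.17 m and height (world z) of ring below 0.022 m and not (contact force between the fingers and ring above 0.1 N)), for 0.1 s.
At the end, for the whole second after the job is handed in: The ring sits round the spindle within 4 mm of its centre, flat (within 0.06 rad) with its lower face within 3 mm of the shoulder, at rest; the retriever lies at rest on the worktop (handle origin below 25 mm), not touching the drive (horizontal distance between ring and seat below 0.004 m and (z of ring in the frame of seat between -0.003 and 0.003 m or (z of ring in the frame of seat between 0.015 and 0.021 m and angle between ring's own z axis and vertical above 3 rad)) and angle between the z axis of ring and the z axis of drive, either way round below 0.06 rad and linear speed of each of ring, retriever below 0.02 m/s and height (world z) of retriever below 0.025 m and not (contact force between retriever and drive above 0.1 N)).
It fails at once if the retriever pushes on the drive with more than 15 N (contact force between retriever and drive above 15 N).
It fails at once if the hand or arm pushes on the drive with more than 15 N (contact force between any of the fingers, the arm and drive above 15 N).
It fails at once if the ring is touched by the fingers while it is still behind the guard (contact force between the fingers and ring above 0.1 N and y of ring in the frame of drive above -0.11 m and height (world z) of ring below 0.06 m).
It fails at once if a bystander is moved by more than 30 mm (distance of any of amber_bottle, green_bottle, red_bottle, beaker, blue_bottle from where it was at the start of the episode above 0.03 m).
It also fails if it takes over 72 s, if anything falls off the work surface, if the arm or the gripper's body presses on something with over 40 N, if the wrist force passes 120 N, or if a joint passes its speed limit or range.

ROBOT

A 7-joint arm with a two-finger parallel gripper is mounted at the origin on a cart in front of the work surface, level with it; the furniture and walls round the work are solid. World frame = base frame: x ahead of the robot, y to its left, z up, the work surface at z = 0. Lengths are in m, angles in rad, forces in N, time in s.
With the tool pointing down it reaches from about 0.35 to 0.9 m from the base axis. Payload 8.1 kg.
Tool frame: the origin (TCP) lies between the finger pads; the fingertips stand 11 mm ahead of it and the grasp point (between the pads) lies 8 mm behind it (env.tip_reach is the distance from the TCP to the fingertips, in m); z points along the fingers, y is the direction in which the jaws open and shut (so a half turn about z gives the same grasp; the last joint's range is limited). The gripper opens to 92 mm and grips with 3 to 60 N. Pads are 19 mm wide; open, the fingers measure 130 mm over their backs; the gripper's body (75 mm by 190 mm) begins 47 mm behind the grasp point.
Start: joints at [1.141, 0.434, 0.025, 1.573, -0.012, 1.134, -0.075], TCP at [0.201, -0.592, 0.238] pointing down, gripper open.
Joint ranges: [-2.62, 2.62], [-0.44, 2.09], [-1.27, 1.32], [0.08, 2.57], [-1.32, 4.46], [0.12, 2], [-2.74, 2.74]. Speed limits (rad/s): [2.22, 2.22, 3.01, 3.01, 3.14, 3.14, 3.14].

INTERFACE

Orientations are given as [roll, pitch, yaw] about the fixed x, y, z axes, in that order (R = Rz(yaw) Ry(pitch) Rx(roll)).
In Python, from workcell import env gives the robot as it stands. The module is installed in compiled form; this text tells all that it offers.
- The arm moves only by the tool servo_tool, never from a script. Its arguments are lists of equal length, an entry for each row: "fingers": the closure, from 0 (fully open) to 1 (shut); "offset": the shift along the tool's x, y, z in mm, a list of three; "dr": the turn, a rotation vector about the tool's x, y, z in degrees, a list of three. A call has 1 to 20 rows; each row shifts and turns the commanded pose from where the row before left it, along the tool's axes as they then stand; what a row does not reach is not made up. A row lasts 1/12 s, in which the tool goes at most 41.7 mm and 7.16 degrees, less where a joint would pass 70% of its speed; a pose out of reach is approached as far as the arm can. A call is refused whole if a number of a shift passes 41.7 or a number of a turn 7.16, either way. A call with a gripper value outside its range is refused whole. The fingers move at their own pace and stop on an object; the grip force is fixed at half the most. Time passes only in rows, so rows that do not move let the fingers close. It gives the time, the measured TCP pose, the force and the opening at its end, in the units of the state.
- env.sense(): the state, without advancing time (a new reading comes with each control period).
- env.grab_frame(name): name is "side" or "top"; returns the picture (480x640x3 uint8, red, green, blue); there is no depth.
- env.camera_model(name): a dict with "camera_matrix" (3x3 intrinsics, pixels), "world_to_cam" (4x4, takes a point from world to camera coordinates). Camera axes: x right, y down, z forward; pixel columns grow to the right and rows downward; lengths in m; the calibration is good to about 2 mm. A picture is of the moment at which its call begins. camera_model takes no time and is no camera call.
- env.job_done(): hands the job in, once; it reports no verdict.
Trained networks look in the newest picture that a camera, given by its name, has taken for a name from the list of things; names that differ only in an ending like _2 or _b are one class to them, and where a whole thing is asked for, a point or a joint stands for the part that bears it (a point fixed in the world has none). Each returns a list of dicts, best first, with "p" (0 to 1); they miss things now and then, are a little off and sometimes report something else, mostly with a low value. They report only what shows in the picture. A call takes as long as a camera call.
- env.recognise(camera, query): "extent" ([left, top, width, height] in pixels, round what is visible of it).
- env.trace(camera, query): "pixels" (480x640 bool, what is visible of it) and "extent" ([left, top, width, height] in pixels, round what is visible of it).
- env.mark_of(camera, query): "pixel" ([column, row] in pixels: a listed point, or the origin of a listed thing).
The state is a dict: "clock": time; "joints": joint angles; "dq": joint speeds; "effort": joint torques, N m; "tool_pos": TCP position; "tcp_rot": TCP orientation; "force": force on the tool from outside, world axes, zero at the start; "ft_torque": the same for the moment, N m; "width": finger opening in m.
Only numpy, scipy, OpenCV 4.12 (cv2) and the standard library are available. Lean on these libraries where they do the work, as an engineer would, in place of code of your own. Each camera call takes 0.05 s, during which the arm holds its last target.

## Working session

There is one attempt and no reset: what is moved stays moved. The work goes in short steps, Python scripts to look and compute and a tool call to move; the robot and the scene stay as the last step left them, time stands still between calls to the robot, and variables do not carry over. Pictures are saved under pics/ and viewed, and the job is handed in when it is done.

Besides the shell and the picture viewer there is one more tool, called as name(argument=value, ...), one argument or row to a line, values as JSON. servo_tool: Moves the arm, as the interface text tells. Its arguments: {"type":"object","properties":{"fingers":{"type":"array","items":{"type":"number"}},"offset":{"type":"array","items":{"type":"array","items":{"type":"number"}}},"dr":{"type":"array","items":{"type":"array","items":{"type":"number"}}}},"required":["fingers","offset","dr"]}

```bash
mkdir -p pics; ls; cat > h.py <<'E'
import numpy as np, cv2
from workcell import env
def save(n,f):
    im=env.grab_frame(n); cv2.imwrite('pics/'+f,im[:,:,::-1]); return im
E
python3 - <<'E'
from h import *
s=env.sense(); print({k:np.round(v,3) for k,v in s.items()}); print(env.tip_reach)
for c in('side','top'):
    save(c,c+'0.png'); m=env.camera_model(c); print(m['camera_matrix'],m['world_to_cam'])
E
```

```text
pics
{'clock': np.float64(0.0), 'joints': array([ 1.141,  0.435,  0.025,  1.574, -0.012,  1.134, -0.075]), 'dq': array([ 0.001, -0.001, -0.   , -0.   ,  0.001, -0.001,  0.001]), 'effort': array([ 0.0000e+00, -6.6785e+01,  9.8500e-01, -3.1447e+01, -6.1000e-02,
        4.3000e-02,  0.0000e+00]), 'tool_pos': array([ 0.2  , -0.591,  0.237]), 'tcp_rot': array([-3.14 ,  0.   ,  0.327]), 'force': array([ 0.538, -0.929,  0.695]), 'ft_torque': array([-0.037,  0.003, -0.032]), 'width': np.float64(0.092)}
0.011
[[565.36155703   0.         318.506961  ]
 [  0.         565.36155703 250.96440762]
 [  0.           0.           1.        ]] [[ 0.98267229 -0.18385797  0.02348212 -0.6124915 ]
 [-0.05705031 -0.42056406 -0.90546736  0.09894284]
 [ 0.17635312  0.88843802 -0.42376581  1.84800072]
 [ 0.          0.          0.          1.        ]]
[[473.73453703   0.         314.7477157 ]
 [  0.         473.73453703 242.99329803]
 [  0.           0.           1.        ]] [[ 0.01382835 -0.99975314  0.01739077 -0.08114622]
 [-0.98971692 -0.01616179 -0.14212397  0.59917734]
 [ 0.14236995 -0.0152466  -0.98969608  1.46898942]
 [ 0.          0.          0.          1.        ]]
```

View pics/side0.png

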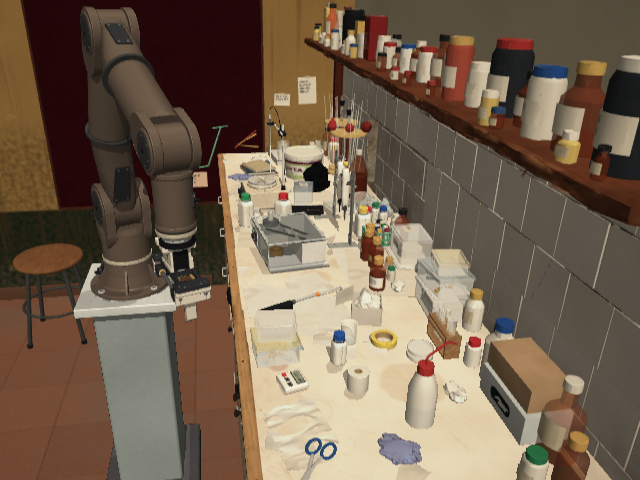

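View pics/top0.png

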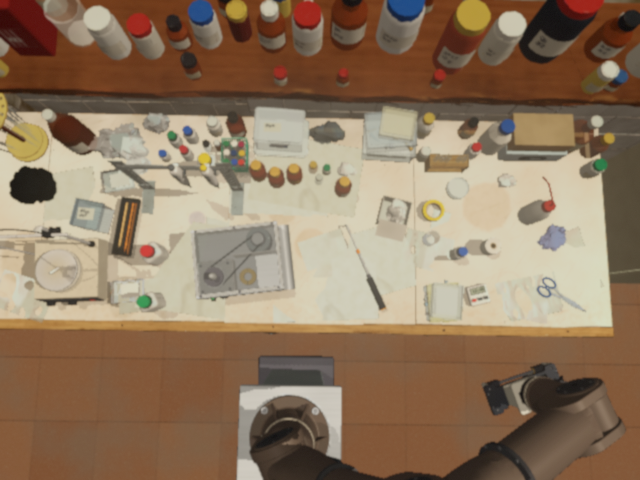

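```bash
python3 - <<'E'
import cv2
a=cv2.imread('pics/top0.png')[200:330,180:420]; cv2.imwrite('pics/t0z.png',cv2.resize(a,None,fx=3.3,fy=3.3,interpolation=cv2.INTER_CUBIC))
a=cv2.imread('pics/side0.png')[190:370,220:400]; cv2.imwrite('pics/s0z.png',cv2.resize(a,None,fx=3.3,fy=3.3,interpolation=cv2.INTER_CUBIC))
from h import *
for c in('top','side'):
  for q in('mouth','end_wall','sill','seat','ring','retriever','lock','drive','amber_bottle','green_bottle','red_bottle','beaker','blue_bottle'):
    print(c,q,[(np.round(d['pixel'],1),round(d['p'],2)) for d in env.mark_of(c,q)[:2]])
print(env.sense()['clock'])
E
```

```text
top mouth [(array([282.8, 270.8]), 0.82)]
top end_wall []
top sill [(array([285.6, 267.5]), 0.88)]
top seat [(array([212.7, 278. ]), 0.83)]
top ring [(array([285.9, 268.1]), 0.52)]
top retriever [(array([374.3, 297.1]), 0.93), (array([455.2, 255.7]), 0.43)]
top lock [(array([359.4, 252.8]), 0.55)]
top drive [(array([251.2, 276.3]), 0.86)]
top amber_bottle [(array([342.1, 189.5]), 0.74)]
top green_bottle [(array([286.7, 269.3]), 0.32)]
top red_bottle [(array([161.1, 254.3]), 0.69)]
top beaker [(array([430.9, 235.7]), 0.75)]
top blue_bottle [(array([455.2, 257.2]), 0.54)]
side mouth [(array([287.7, 266.2]), 0.98), (array([277.8, 244.8]), 0.35)]
side end_wall [(array([276.4, 243. ]), 0.74)]
side sill [(array([287.5, 263.7]), 0.77)]
side seat [(array([269.9, 216.9]), 0.88), (array([275.3, 314.5]), 0.75)]
side ring [(array([276. , 253.6]), 0.68), (array([287.3, 266. ]), 0.19)]
side retriever [(array([278.1, 314.6]), 0.85)]
side lock [(array([317.9, 295.5]), 0.86), (array([271.7, 215.7]), 0.6)]
side drive [(array([279.2, 259.1]), 0.7)]
side amber_bottle [(array([375.3, 286.8]), 0.9)]
side green_bottle [(array([246.5, 227.9]), 0.57), (array([270.7, 217. ]), 0.35)]
side red_bottle [(array([286.4, 225.8]), 0.54)]
side beaker [(array([351.2, 340.7]), 0.56)]
side blue_bottle [(array([334.2, 363.1]), 0.69)]
1.4
```

View pics/t0z.png

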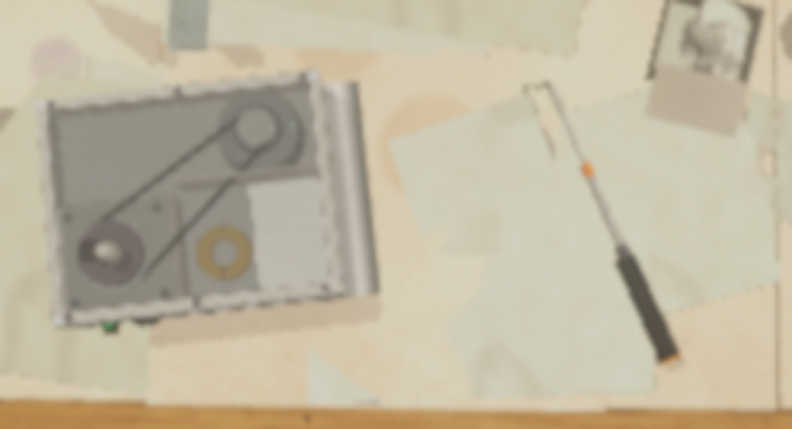

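View pics/s0z.png

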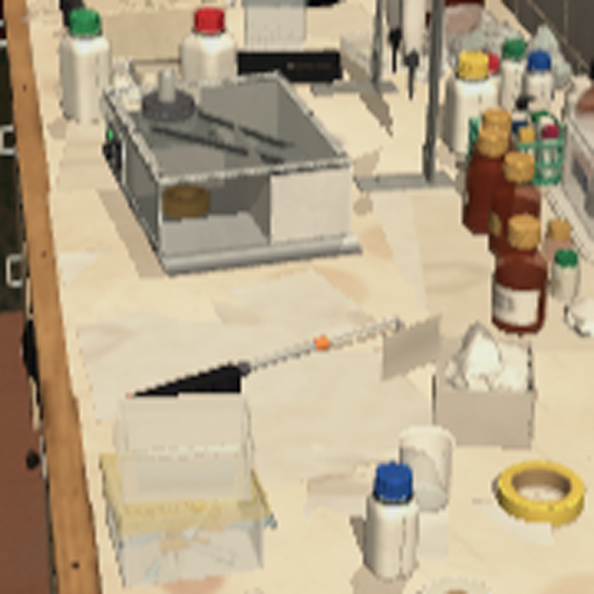

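```bash
cat >> h.py <<'E'
M={c:env.camera_model(c) for c in('top','side')}
def proj(c,P):
    m=M[c];P=np.atleast_2d(P);q=(m['world_to_cam'][:3,:3]@P.T).T+m['world_to_cam'][:3,3]
    u=(m['camera_matrix']@q.T).T;return u[:,:2]/u[:,2:]
def onz(c,px,z):
    m=M[c];R=m['world_to_cam'][:3,:3];t=m['world_to_cam'][:3,3]
    d=R.T@np.linalg.solve(m['camera_matrix'],[px[0],px[1],1]);o=-R.T@t
    return o+d*(z-o[2])/d[2]
def tri(pt,ps):
    A=[];
    for c,p in(('top',pt),('side',ps)):
        m=M[c];P=m['camera_matrix']@m['world_to_cam'][:3]
        A+= [(p[0]*P[2]-P[0])/900,(p[1]*P[2]-P[1])/900]
    A=np.array(A);x=np.linalg.lstsq(A[:,:3],-A[:,3],rcond=None)[0];return x
def dw(pose,P):
    x,y,a=pose;P=np.atleast_2d(P);c,s=np.cos(a),np.sin(a)
    return np.c_[x+c*P[:,0]-s*P[:,1],y+s*P[:,0]+c*P[:,1],P[:,2]]
def up(im,x0,y0,x1,y1,f,name,pts={}):
    a=cv2.resize(im[y0:y1,x0:x1,::-1],None,fx=f,fy=f,interpolation=cv2.INTER_CUBIC)
    for col,P in pts.items():
        for p in P:
            cv2.circle(a,(int((p[0]+.5-x0)*f),int((p[1]+.5-y0)*f)),2,eval(col),-1)
    cv2.imwrite('pics/'+name,a)
E
python3 - <<'E'
from h import *
t={'mouth':(282.8,270.8),'sill':(285.6,267.5),'seat':(212.7,278),'retriever':(374.3,297.1),'lock':(359.4,252.8),'drive':(251.2,276.3)}
s={'mouth':(287.7,266.2),'end_wall':(276.4,243),'sill':(287.5,263.7),'seat':(269.9,216.9),'ring':(276,253.6),'retriever':(278.1,314.6),'lock':(317.9,295.5),'drive':(279.2,259.1)}
D={'mouth':(0,-.1,.005),'end_wall':(0,.05,.03),'sill':(0,-.111,.009),'seat':(0,.108,.098),'drive':(0,0,0)}
for k in t:
    if k in s: print(k,tri(t[k],s[k]))
from scipy.optimize import least_squares
def f(p):
    r=[]
    for dct,c in((t,'top'),(s,'side')):
        for k in D:
            if k in dct: r+=list(proj(c,dw(p,D[k]))[0]-dct[k])
    return np.array(r)
o=least_squares(f,[.5,.12,0],loss='soft_l1');print(o.x,f(o.x).round(1))
print('ring',onz('side',s['ring'],.005),onz('top',(180+224/3.3,200+252/3.3),.023))
E
```

```text
mouth [0.51702043 0.02935866 0.0043626 ]
sill [0.51986331 0.02045724 0.01871541]
seat [0.48050792 0.23442609 0.10944036]
retriever [ 0.44286572 -0.26977044 -0.00362281]
lock [ 0.57748528 -0.21783223  0.02169862]
drive [ 0.4996613   0.13365296 -0.01731167]
[0.50023122 0.12999521 0.17614244] [-0.5 -1.5 -0.   1.2  0.2 -0.4  0.7 -1.9 -0.7 -0.4 -1.8 -0.6  0.5  2.4
 -0.   2.7 -0.6 -3.8]
ring [0.49140311 0.13508578 0.005     ] [0.49205047 0.13981865 0.023     ]
```

```bash
cat > ov.py <<'E'
from h import *
import sys
def overlay(pose,tag,ring=None):
    th=np.linspace(0,2*np.pi,40)
    C=lambda x,y,r,z:np.c_[x+r*np.cos(th),y+r*np.sin(th),0*th+z]
    L=lambda a,b:np.linspace(a,b,30)
    P={}
    sh=dw(pose,np.r_[C(0,.108,.03,.098),C(0,.108,.005,.134)])
    si=dw(pose,np.r_[L((-.055,-.107,.009),(.06,-.107,.009)),L((-.055,-.135,0),(.06,-.135,0)),L((-.055,-.093,.005),(.06,-.093,.005)),L((-.055,.05,.062),(.06,.05,.062)),L((-.055,-.1,.068),(.06,-.1,.068)),L((-.055,-.1,.005),(-.055,-.1,.068)),L((.06,-.1,.005),(.06,-.1,.068)),L((.06,.05,.005),(.06,.05,.062)),L((-.055,.05,.005),(.06,.05,.005))])
    for c,b,f in(('top',(180,200,310,330),6),('side',(230,180,350,290),6.5)):
        im=cv2.imread('pics/'+c+'0.png')[:,:,::-1]
        d={'(0,0,255)':proj(c,sh),'(255,0,0)':proj(c,si)}
        if ring is not None:
            d['(0,255,0)']=proj(c,np.r_[C(ring[0],ring[1],.027,.023),C(ring[0],ring[1],.013,.023)])
        up(im,*b,f,f'{tag}_{c}.png',d)
E
python3 - <<'E'
from ov import *
overlay((.5002,.13,.176),'ov1',(.492,.139))
E
```

```text
(no output)
```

View pics/ov1_top.png

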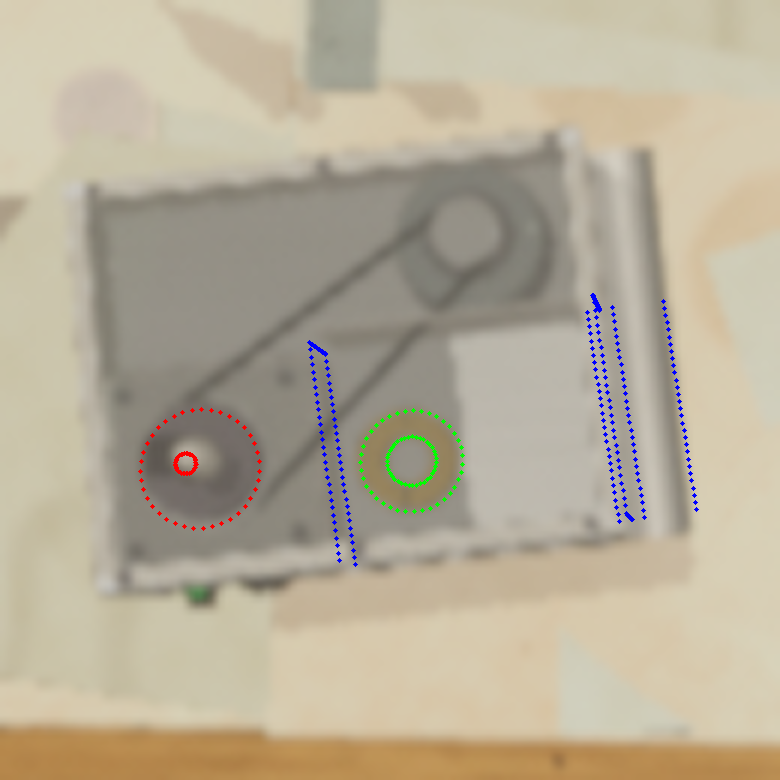

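View pics/ov1_side.png

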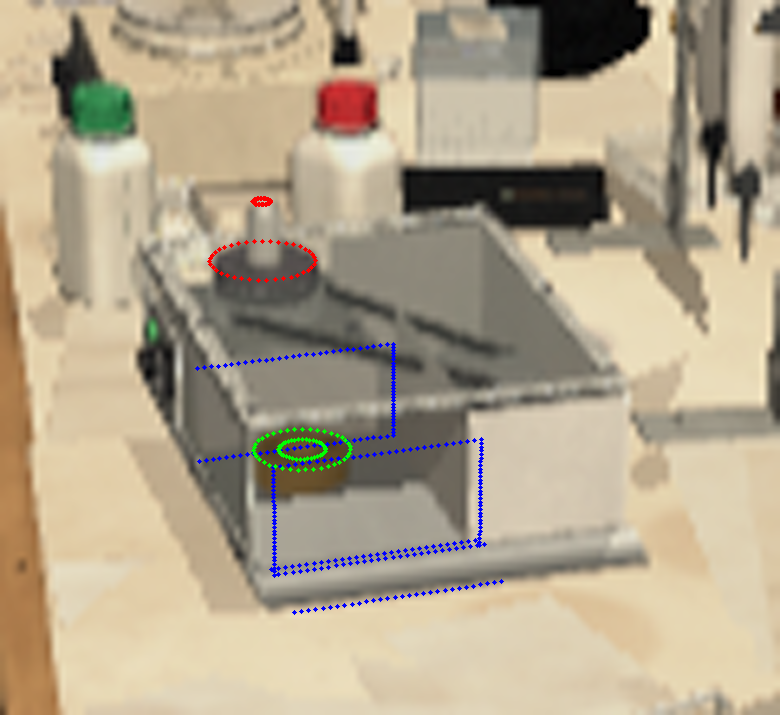

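```bash
python3 - <<'E'
from h import *
im=cv2.imread('pics/top0.png')[:,:,::-1]
up(im,190,210,240,310,8,'za.png');up(im,250,215,310,310,8,'zb.png')
a=cv2.imread('pics/za.png');b=cv2.imread('pics/zb.png')
a=a[:b.shape[0]]
cv2.imwrite('pics/zab.png',np.hstack([a[:760,:398],b[:760,:]])[:600*2])
x=cv2.imread('pics/zab.png');print(x.shape);cv2.imwrite('pics/zab.png',cv2.resize(x,None,fx=.78,fy=.78))
im=cv2.imread('pics/side0.png')[:,:,::-1]
up(im,245,205,295,255,12,'zc.png')
E
```

```text
(760, 878, 3)
```

View pics/zab.png

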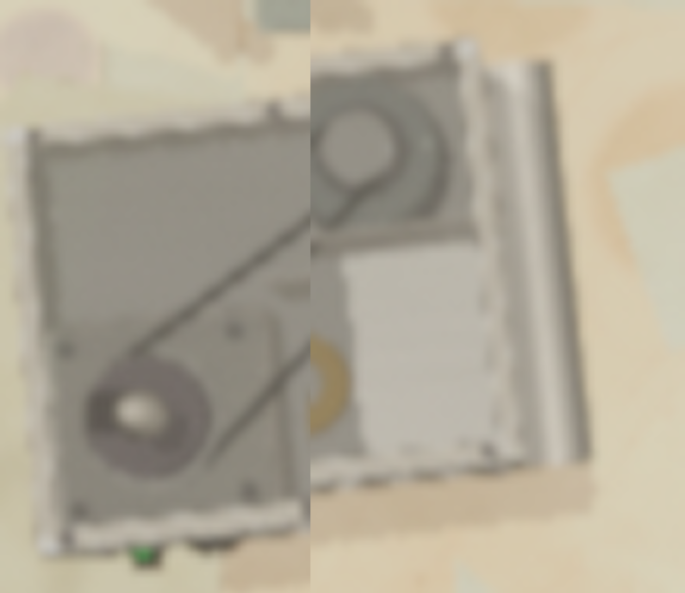

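View pics/zc.png

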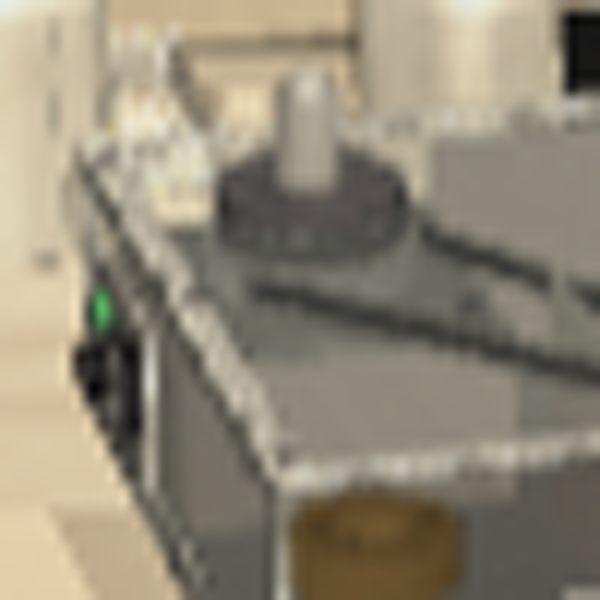

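```bash
python3 - <<'E'
from ov import *
from scipy.optimize import least_squares
t={'mouth':(282.8,270.8),'sill':(285.6,267.5),'seat':(212.7,278),'drive':(251.2,276.3)}
s={'mouth':(287.7,266.2),'end_wall':(276.4,243),'sill':(287.5,263.7),'seat':(269.9,216.9),'drive':(279.2,259.1)}
D={'mouth':(0,-.1,.005),'end_wall':(0,.05,.03),'sill':(0,-.111,.009),'seat':(0,.108,.098),'drive':(0,0,0)}
pk=[('top',(213.4,276),(0,.108,.098)),('top',(211.9,275.5),(0,.108,.134)),('side',(270.4,219.9),(0,.108,.098)),('side',(270.2,210.2),(0,.108,.134))]
ln=[('top',[(287.96,224.4),(294.4,287.9)]),('side',[(271,272.9),(328.7,265.2)])]
def f(q):
    p=q[:3];sh={'top':q[3:5],'side':q[5:7]};r=list(q[3:]/.7)
    for dct,c in((t,'top'),(s,'side')):
        for k in dct: r+=list((proj(c,dw(p,D[k]))[0]+sh[c]-dct[k])/2.5)
    for c,o,P in pk: r+=list((proj(c,dw(p,P))[0]+sh[c]-o)/.7)
    for c,o in ln:
        a,b=proj(c,dw(p,[(-.05,-.135,0),(.15,-.135,0)]))+sh[c];n=np.array([-(b-a)[1],(b-a)[0]]);n/=np.linalg.norm(n)
        r+=[np.dot(np.array(x)-a,n)/.7 for x in o]
    return np.array(r)
o=least_squares(f,[.5,.13,.17,0,0,0,0],loss='soft_l1');print(o.x.round(4));print(f(o.x).round(1))
print(dw(o.x[:3],[(0,.108,.098),(0,.05,.03),(0,-.111,0)]))
overlay(o.x[:3],'ov2',(.492,.139))
E
```

```text
[ 0.5005  0.1293  0.1474  0.1773 -0.1329 -0.2541 -0.4189]
[ 0.3 -0.2 -0.4 -0.6 -0.  -0.3  0.2  0.8  0.2 -0.6  0.4 -0.8 -0.6 -0.2
 -0.6 -0.4 -0.2  0.9  0.3  0.9 -0.3 -1.7 -0.4  0.6 -1.6  0.   0.2 -1.1
  0.3 -0.2  0.2 -2.2 -1.1 -1. ]
[[0.48465722 0.23612826 0.098     ]
 [0.4931755  0.17875719 0.03      ]
 [0.51682106 0.01950303 0.        ]]
```

View pics/ov2_top.png

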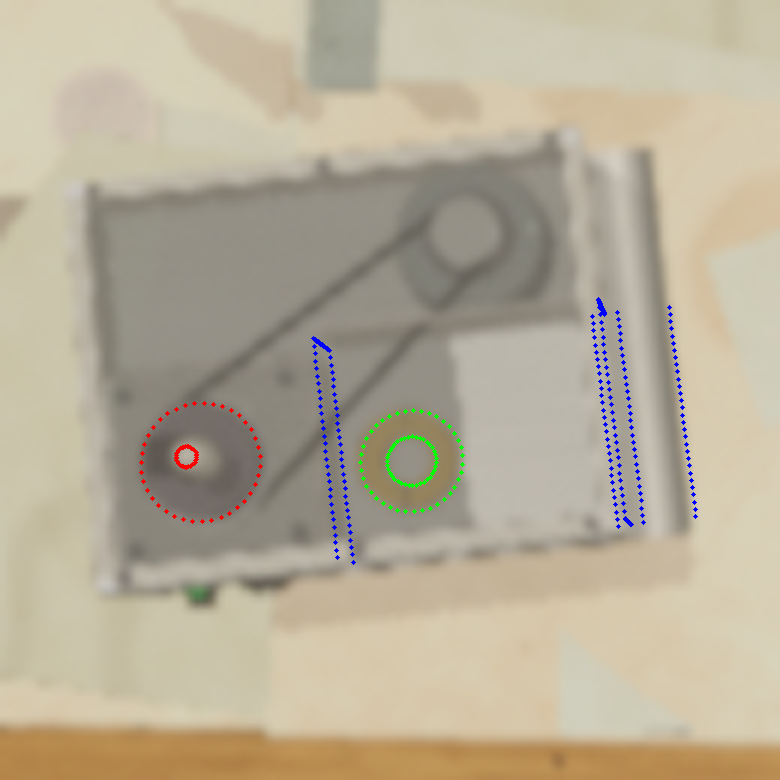

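View pics/ov2_side.png

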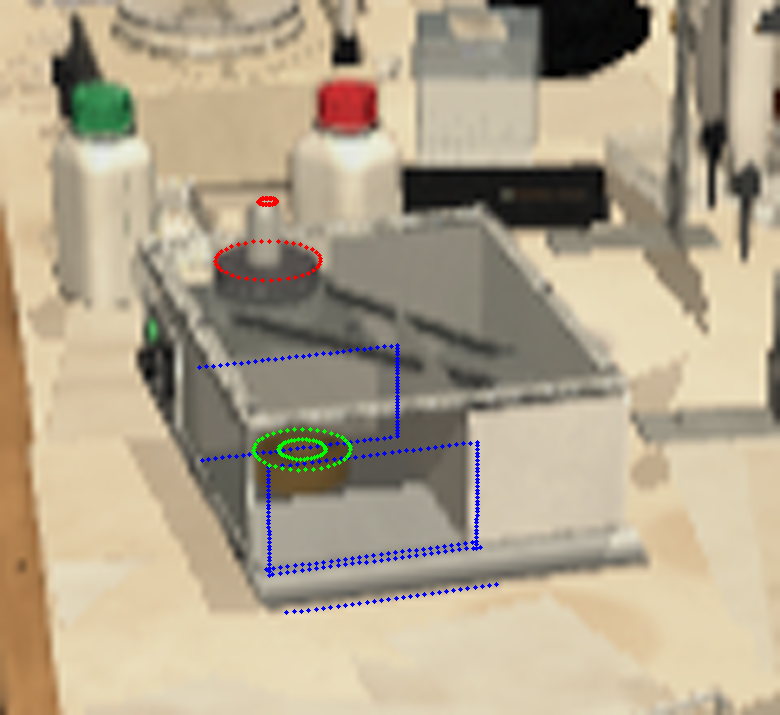

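```bash
python3 - <<'E'
from h import *
for c in('top','side'):
    im=env.grab_frame(c)
    r=env.trace(c,'retriever')
    if not r: print('none');continue
    m=r[0]['pixels'];print(c,r[0]['p'],r[0]['extent'],m.sum())
    x,y,w,h=[int(v) for v in r[0]['extent']]
    g=im.astype(int).max(2)
    d=m&(g<75); ys,xs=np.nonzero(d)
    mu=np.array([xs.mean(),ys.mean()]);_,ev=np.linalg.eigh(np.cov(xs,ys));a=ev[:,1]
    pr=(np.c_[xs,ys]-mu)@a; print('dark',len(xs),mu,a,pr.min(),pr.max())
    o=im.copy();up(im,x-6,y-6,x+w+6,y+h+6,min(7,780/(w+12)),'ret_'+c+'.png')
    e=cv2.findContours(m.astype(np.uint8),0,1)[0]
    up(im,x-6,y-6,x+w+6,y+h+6,min(7,780/(w+12)),'retm_'+c+'.png',{'(0,0,255)':[q[0] for k in e for q in k]})
E
```

```text
top 0.68 [343.1, 222.7, 40.9, 87.4] 451<stdin>:10: RuntimeWarning: Mean of empty slice.
  ret = ret.dtype.type(ret / rcount)
  avg = a.mean(axis, **keepdims_kw)
  ret = um.true_divide(
<stdin>:10: RuntimeWarning: Degrees of freedom <= 0 for slice
  c *= np.true_divide(1, fact)
  c *= np.true_divide(1, fact)
Traceback (most recent call last):
ValueError: zero-size array to reduction operation minimum which has no identity
```

```bash
python3 - <<'E'
from h import *
for c,b in(('top',(338,215,392,318)),('side',(255,280,345,322))):
    im=cv2.imread(f'pics/{c}0.png')[:,:,::-1]
    f=min(8,590/(b[3]-b[1]));up(im,*b,f,'ret_'+c+'.png');print(f)
    sub=im[b[1]:b[3],b[0]:b[2]].astype(float).max(2)
    w=np.clip((130-sub)/70,0,1)
    n,lab=cv2.connectedComponents((w>.1).astype(np.uint8));k=max(range(1,n),key=lambda i:(w*(lab==i)).sum());w=w*(lab==k)
    ys,xs=np.mgrid[b[1]:b[3],b[0]:b[2]];mu=np.array([(w*xs).sum(),(w*ys).sum()])/w.sum()
    C=np.cov(np.c_[xs.ravel(),ys.ravel()].T,aweights=w.ravel());ev=np.linalg.eigh(C);print(c,w.sum(),mu,ev[1][:,1],np.sqrt(ev[0]*12))
E
```

```text
5.728155339805825
top 92.48571428571428 [375.64643188 292.99382144] [0.40920643 0.91244183] [ 4.83673825 32.9756923 ]
8
side 161.6142857142857 [281.42853355 305.55502519] [-0.98321048  0.18247506] [ 6.28740198 29.14817662]
```

View pics/ret_top.png

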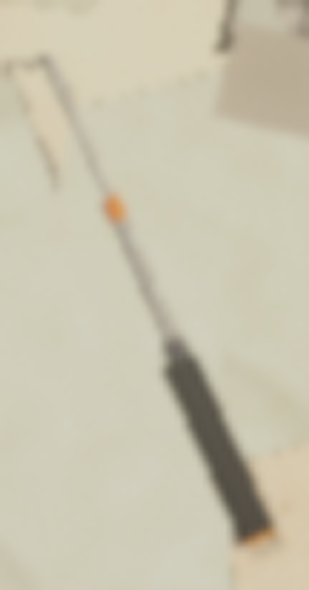

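View pics/ret_side.png

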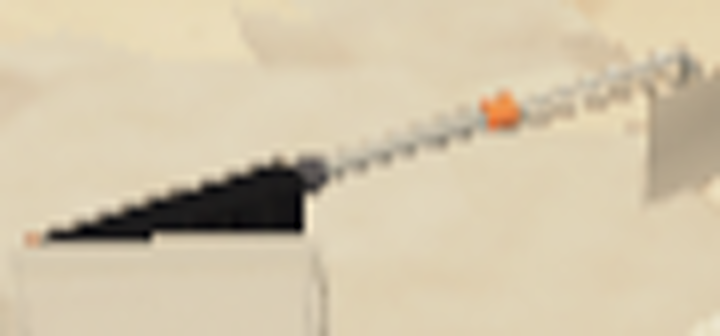

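```bash
python3 - <<'E'
from h import *
h=onz('top',(375.5,292.6),.029);l=onz('top',(357.6,251),.024);k=onz('top',(345.4,225.3),.024)
print(h,l,k,np.linalg.norm(l-h),np.linalg.norm(k-h))
for a,b in((h,l),(h,k),(l,k)): print(np.arctan2(*(b-a)[[1,0]]))
# side view: lock (495,112)/8 , hook top(683,58)/8, front collar (312,172)
for q in((500,112),(683,58),(312,172)): print(onz('side',(255+q[0]/8-.5,280+q[1]/8-.5),.024))
for c in('top','side'):print(c,proj(c,[h,l,k]))
E
```

```text
[ 0.44607629 -0.26791197  0.029     ] [ 0.57926262 -0.21125279  0.024     ] [ 0.66295379 -0.17139157  0.024     ] 0.14482355960874405 0.23743849823037708
0.4022202857434462
0.4187262760901234
0.4444998431945724
[ 0.57889444 -0.20879176  0.024     ]
[ 0.65886319 -0.17630094  0.024     ]
[ 0.50013651 -0.24395155  0.024     ]
top [[375.5 292.6]
 [357.6 251. ]
 [345.4 225.3]]
side [[276.61770402 304.89495704]
 [317.26089688 293.87865977]
 [340.79244488 285.92827087]]
```

servo_tool(
  fingers=[0,0,0,0,0,0,0,0,0,0,0,0,0,0,0],
  offset=[
    [24,-16.2,9],
    [24,-16.2,9],
    [24,-16.2,9],
    [24,-16.2,9],
    [24,-16.2,9],
    [24,-16.2,9],
    [24,-16.2,9],
    [24,-16.2,9],
    [24,-16.2,9],
    [24,-16.2,9],
    [24,-16.2,9],
    [24,-16.2,9],
    [24,-16.2,9],
    [24,-16.2,9],
    [0,0,0],
  ],
  dr=[
    [0,0,0],
    [0,0,0],
    [0,0,0],
    [0,0,0],
    [0,0,0],
    [0,0,0],
    [0,0,0],
    [0,0,0],
    [0,0,0],
    [0,0,0],
    [0,0,0],
    [0,0,0],
    [0,0,0],
    [0,0,-4.9],
    [0,0,0],
  ],
)

```text
clock: 2.75
tool_pos: [0.4494, -0.2633, 0.1105]
tcp_rot: [-3.139, -0.002, 0.425]
force: [-0.7, 0.2, -0.2]
width: 0.0914
```

servo_tool(
  fingers=[0,0,0,0,0,0,0.9,0.9,0.9,0.9,0.9,0.9,0.9,0.9],
  offset=[
    [-5,2.9,20],
    [0,0,25],
    [0,0,25],
    [0,0,18],
    [0,0,6.5],
    [0,0,0],
    [0,0,0],
    [0,0,0],
    [0,0,0],
    [0,0,0],
    [0,0,0],
    [0,0,0],
    [0,0,0],
    [0,0,0],
  ],
  dr=[
    [0,0,0],
    [0,0,0],
    [0,0,0],
    [0,0,0],
    [0,0,0],
    [0,0,0],
    [0,0,0],
    [0,0,0],
    [0,0,0],
    [0,0,0],
    [0,0,0],
    [0,0,0],
    [0,0,0],
    [0,0,0],
  ],
)

```text
clock: 3.92
tool_pos: [0.4427, -0.274, 0.0173]
tcp_rot: [3.141, -0.0, 0.412]
force: [-0.2, -0.1, 0.0]
width: 0.043
```

servo_tool(
  fingers=[0.9,0.9,0.9,0.9,0.9,0.9,0.9,0.9],
  offset=[
    [5,-4,0],
    [0,0,0],
    [0,0,0],
    [0,0,0],
    [0,0,0],
    [0,0,0],
    [0,0,0],
    [0,0,0],
  ],
  dr=[
    [0,0,0],
    [0,0,0],
    [0,0,0],
    [0,0,0],
    [0,0,0],
    [0,0,0],
    [0,0,0],
    [0,0,0],
  ],
)

```text
clock: 4.58
tool_pos: [0.4456, -0.2683, 0.0172]
tcp_rot: [-3.142, 0.0, 0.412]
force: [0.7, 0.1, -1.0]
width: 0.0197
```

```bash
python3 - <<'E'
from h import *
for z in(0,.07):
  for q in((645,120),(735,138),(650,75),(750,80),(660,0),(762,10)): print(z,q,onz('top',(180+q[0]/3.3-.5,200+q[1]/3.3-.5),z)[:2].round(3))
for z in(0,.05,.1):
  for q in((383,345),(383,380),(440,318),(440,355),(437,390),(437,443),(535,440)): print(z,q,onz('side',(220+q[0]/3.3-.5,190+q[1]/3.3-.5),z)[:2].round(3))
im=cv2.imread('pics/side0.png')[:,:,::-1];up(im,325,270,405,335,9,'box.png')
E
```

```text
0 (645, 120) [ 0.634 -0.271]
0 (735, 138) [ 0.617 -0.361]
0 (650, 75) [ 0.679 -0.276]
0 (750, 80) [ 0.676 -0.377]
0 (660, 0) [ 0.757 -0.287]
0 (762, 10) [ 0.748 -0.39 ]
0.07 (645, 120) [ 0.622 -0.261]
0.07 (735, 138) [ 0.606 -0.347]
0.07 (650, 75) [ 0.666 -0.266]
0.07 (750, 80) [ 0.663 -0.362]
0.07 (660, 0) [ 0.74  -0.276]
0.07 (762, 10) [ 0.732 -0.375]
0 (383, 345) [ 0.645 -0.179]
0 (383, 380) [ 0.631 -0.244]
0 (440, 318) [ 0.713 -0.134]
0 (440, 355) [ 0.695 -0.206]
0 (437, 390) [ 0.677 -0.269]
0 (437, 443) [ 0.655 -0.357]
0 (535, 440) [ 0.743 -0.366]
0.05 (383, 345) [ 0.625 -0.265]
0.05 (383, 380) [ 0.611 -0.327]
0.05 (440, 318) [ 0.689 -0.223]
0.05 (440, 355) [ 0.672 -0.291]
0.05 (437, 390) [ 0.655 -0.35 ]
0.05 (437, 443) [ 0.634 -0.434]
0.05 (535, 440) [ 0.717 -0.441]
0.1 (383, 345) [ 0.604 -0.352]
0.1 (383, 380) [ 0.592 -0.409]
0.1 (440, 318) [ 0.664 -0.312]
0.1 (440, 355) [ 0.649 -0.376]
0.1 (437, 390) [ 0.632 -0.432]
0.1 (437, 443) [ 0.613 -0.51 ]
0.1 (535, 440) [ 0.691 -0.517]
```

View pics/box.png

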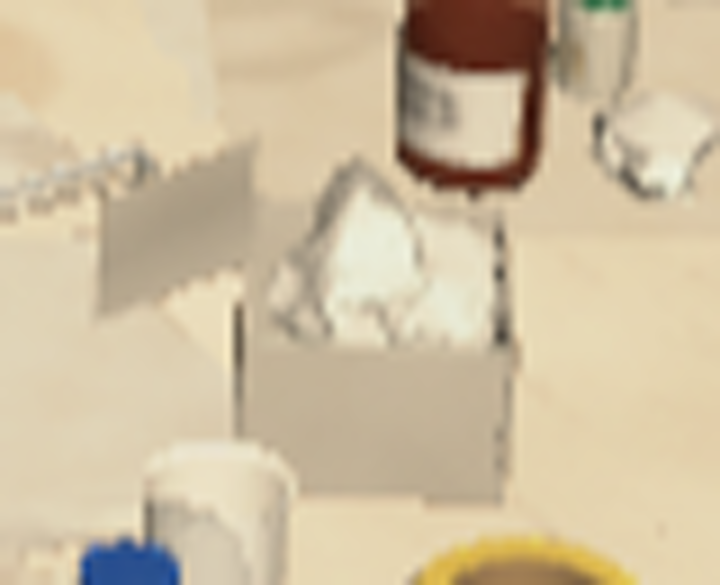

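servo_tool(
  fingers=[0.9,0.9,0.9,0.9,0.9,0.9,0.9,0.9,0.9,0.9,0.9,0.9,0.9,0.9,0.9,0.9,0.9,0.9,0.9,0.9],
  offset=[
    [0,0,-15],
    [0,0,-25],
    [0,0,-25],
    [0,0,-15],
    [0,0,0],
    [0,0,0],
    [0,0,0],
    [0,0,0],
    [0,0,0],
    [0,0,0],
    [0,0,0],
    [0,0,0],
    [0,0,0],
    [0,0,0],
    [0,21,0],
    [0,21,0],
    [0,21,0],
    [0,21,0],
    [0,21,0],
    [0,0,0],
  ],
  dr=[
    [0,0,0],
    [0,0,0],
    [0,0,0],
    [0,0,-4.4],
    [0,0,-6.4],
    [0,0,-6.4],
    [0,0,-6.4],
    [0,0,-6.4],
    [0,0,-6.4],
    [0,0,-6.4],
    [0,0,-6.4],
    [0,0,-6.4],
    [0,0,-6.4],
    [0,0,-6.4],
    [0,0,-6.4],
    [0,0,0],
    [0,0,0],
    [0,0,0],
    [0,0,0],
    [0,0,0],
  ],
)

```text
clock: 6.25
tool_pos: [0.5536, -0.2538, 0.0972]
tcp_rot: [3.138, -0.001, 1.72]
force: [1.5, 0.7, -2.3]
width: 0.0195
```

```bash
python3 - <<'E'
from h import *
s=env.sense();print(s['tool_pos'],s['tcp_rot'],s['force'],s['joints'].round(2))
im=save('top','t1.png');up(im,180,200,420,330,3.3,'t1z.png')
im=save('side','s1.png');up(im,220,190,400,340,4,'s1z.png')
E
```

```text
[ 0.55357212 -0.25376855  0.09721068] [ 3.13829965e+00 -5.21951496e-04  1.71980406e+00] [ 1.47187914  0.71473956 -2.26880377] [ 0.64  0.59 -0.43  1.74  0.31  0.87  0.22]
```

View pics/t1z.png

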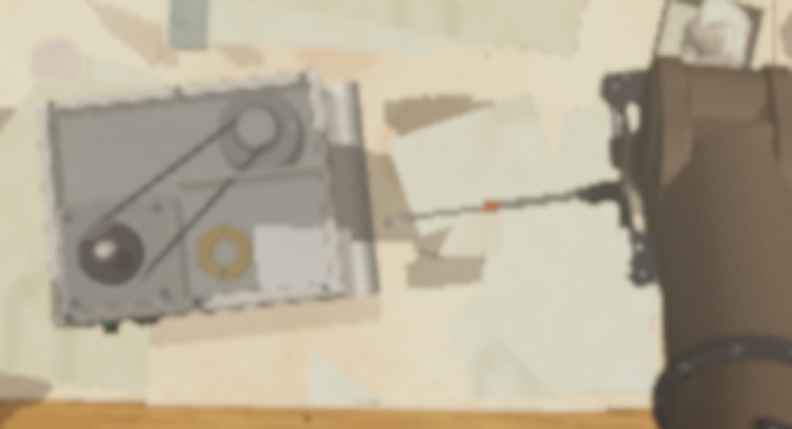

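View pics/s1z.png

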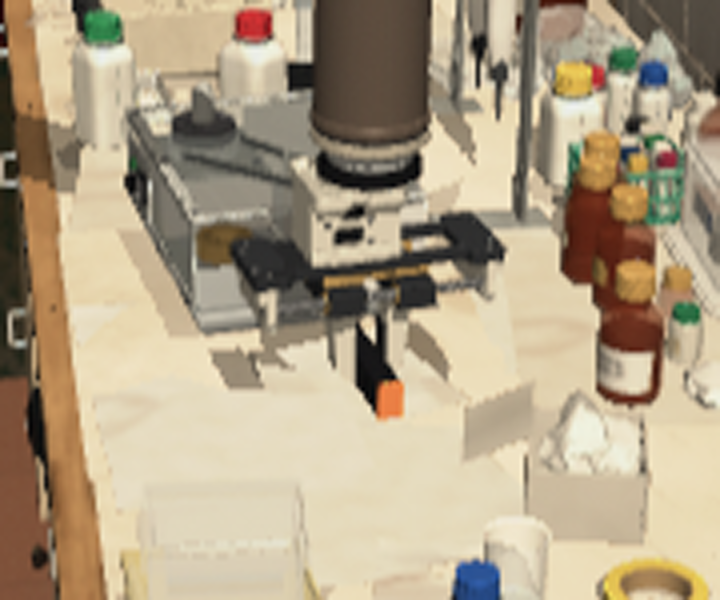

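```bash
cat >> h.py <<'E'
POSE=(.5005,.1293,.1474)
def wd(P,pose=POSE):
    x,y,a=pose;c,s=np.cos(a),np.sin(a);d=np.array(P)[:2]-[x,y]
    return np.array([c*d[0]+s*d[1],-s*d[0]+c*d[1]])
E
python3 - <<'E'
from h import *
k=onz('top',(180+387/3.3-.5,200+220/3.3-.5),.102);l=onz('top',(180+490/3.3-.5,200+207/3.3-.5),.104)
t=env.sense()['tool_pos'];print(k,l,np.linalg.norm(k-l),np.arctan2(*(k-l)[[1,0]]))
print('drive frame hook,lock,tcp',wd(k),wd(l),wd(t), np.linalg.norm(l[:2]-t[:2]),np.linalg.norm(k[:2]-t[:2]))
for r in((.492,.139),): print('ring',wd(r))
im=cv2.imread('pics/t1.png')[:,:,::-1];up(im,285,240,375,290,8,'hk.png')
E
```

```text
[ 0.51975536 -0.01746372  0.102     ] [ 0.53307965 -0.1123328   0.104     ] 0.09582107931212364 1.7103328103703785
drive frame hook,lock,tcp [-0.00250816 -0.14800023] [-0.00326148 -0.24379747] [-0.00784929 -0.38731965] 0.14359548330551442 0.2393790125238678
ring [-0.00698322  0.01084318]
```

View pics/hk.png

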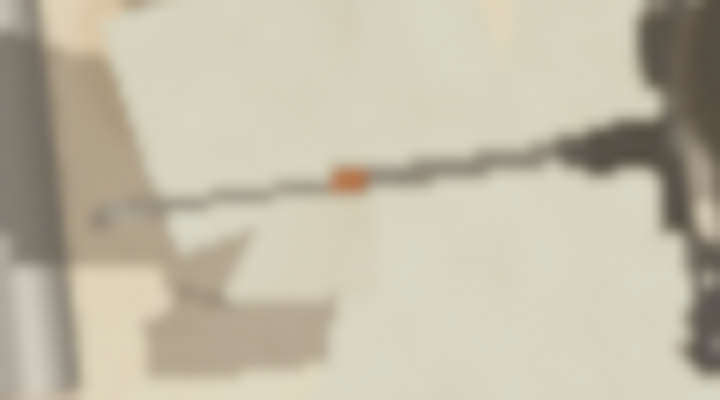

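servo_tool(
  fingers=[0.9,0.9,0.9,0.9,0.9,0.9,0.9,0.9,0.9,0.9,0.9,0.9,0.9,0.9],
  offset=[
    [0,-4.5,18],
    [0,0,20],
    [0,0,10],
    [10,0,0],
    [20,0,0],
    [20,0,0],
    [20,0,0],
    [20,0,0],
    [20,0,0],
    [20,0,0],
    [20,0,0],
    [10,0,0],
    [5,0,0],
    [0,0,0],
  ],
  dr=[
    [0,0,0],
    [0,0,0],
    [0,0,0],
    [0,0,0],
    [0,0,0],
    [0,0,0],
    [0,0,0],
    [0,0,0],
    [0,0,0],
    [0,0,0],
    [0,0,0],
    [0,0,0],
    [0,0,0],
    [0,0,0],
  ],
)

```text
clock: 7.52
tool_pos: [0.5211, -0.0917, 0.0498]
tcp_rot: [3.141, 0.0, 1.719]
force: [0.2, -0.2, -1.9]
width: 0.0196
```

```bash
python3 - <<'E'
from h import *
s=env.sense();print(s['tool_pos'],s['tcp_rot'],s['force'],wd(s['tool_pos']))
im=save('top','t2.png');up(im,200,220,320,310,6.5,'t2z.png')
im=save('side','s2.png');up(im,220,190,350,290,6,'s2z.png')
E
```

```text
[ 0.52113454 -0.09172069  0.04980184] [3.14105091e+00 1.43992883e-04 1.71942965e+00] [ 0.16440173 -0.22514045 -1.92468883] [-0.01204983 -0.22165453]
```

View pics/t2z.png

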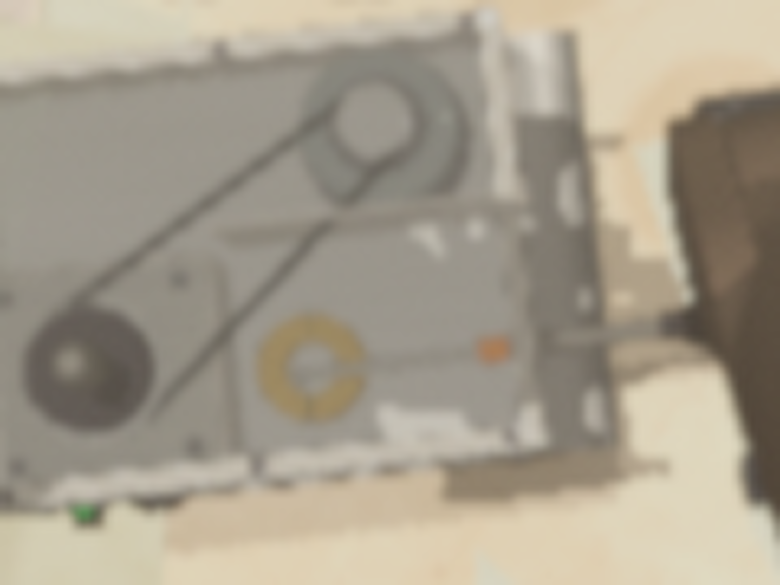

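View pics/s2z.png

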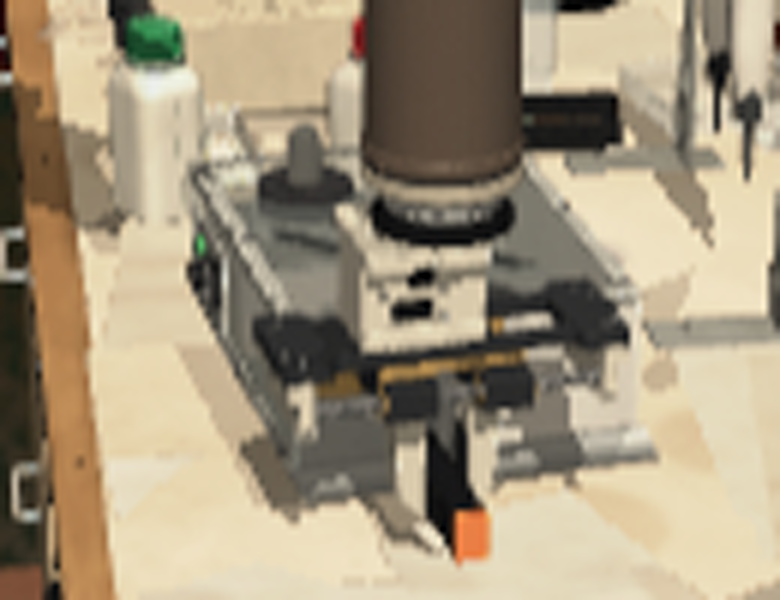

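servo_tool(
  fingers=[0.9,0.9,0.9,0.9,0.9],
  offset=[
    [6,0,0],
    [8,0,0],
    [4,0,0],
    [2,0,0],
    [0,0,0],
  ],
  dr=[
    [0,0,0],
    [0,0,0],
    [0,0,0],
    [0,0,0],
    [0,0,0],
  ],
)

```text
clock: 8.03
tool_pos: [0.5181, -0.0722, 0.0492]
tcp_rot: [-3.142, -0.0, 1.719]
force: [-0.5, -0.0, -1.9]
width: 0.0197
```

servo_tool(
  fingers=[0.9,0.9,0.9],
  offset=[
    [1,0,0],
    [1,0,0],
    [0,0,0],
  ],
  dr=[
    [0,0,0],
    [0,0,0],
    [0,0,0],
  ],
)

```text
clock: 8.28
tool_pos: [0.5179, -0.0709, 0.0492]
tcp_rot: [-3.142, -0.0, 1.718]
force: [-0.1, 0.4, -1.7]
width: 0.0201
```

servo_tool(
  fingers=[0.9,0.9,0.9],
  offset=[
    [1,0,0],
    [1,0,0],
    [0,0,0],
  ],
  dr=[
    [0,0,0],
    [0,0,0],
    [0,0,0],
  ],
)

```text
clock: 8.53
tool_pos: [0.5175, -0.0688, 0.0492]
tcp_rot: [-3.142, -0.0, 1.718]
force: [-0.4, 0.1, -1.7]
width: 0.0197
```

servo_tool(
  fingers=[0.9,0.9,0.9],
  offset=[
    [1,0,0],
    [1,0,0],
    [0,0,0],
  ],
  dr=[
    [0,0,0],
    [0,0,0],
    [0,0,0],
  ],
)

```text
clock: 8.78
tool_pos: [0.5173, -0.0667, 0.0492]
tcp_rot: [3.142, -0.0, 1.718]
force: [-0.4, -0.8, -1.8]
width: 0.0195
```

servo_tool(
  fingers=[0.9,0.9,0.9],
  offset=[
    [1,0,0],
    [1,0,0],
    [0,0,0],
  ],
  dr=[
    [0,0,0],
    [0,0,0],
    [0,0,0],
  ],
)

```text
clock: 9.03
tool_pos: [0.517, -0.0647, 0.0492]
tcp_rot: [3.142, -0.0, 1.718]
force: [0.1, -0.3, -2.0]
width: 0.0201
```

servo_tool(
  fingers=[0.9,0.9],
  offset=[
    [1,0,0],
    [0,0,0],
  ],
  dr=[
    [0,0,0],
    [0,0,0],
  ],
)

```text
clock: 9.2
tool_pos: [0.5168, -0.0638, 0.0492]
tcp_rot: [3.142, -0.0, 1.718]
force: [0.2, 0.1, -1.1]
width: 0.0197
```

servo_tool(
  fingers=[0.9,0.9],
  offset=[
    [1,0,0],
    [0,0,0],
  ],
  dr=[
    [0,0,0],
    [0,0,0],
  ],
)

```text
clock: 9.37
tool_pos: [0.5167, -0.0628, 0.0492]
tcp_rot: [3.142, -0.0, 1.718]
force: [0.1, 0.3, -2.3]
width: 0.02
```

servo_tool(
  fingers=[0.9,0.9],
  offset=[
    [1,0,0],
    [0,0,0],
  ],
  dr=[
    [0,0,0],
    [0,0,0],
  ],
)

```text
clock: 9.53
tool_pos: [0.5165, -0.0618, 0.0492]
tcp_rot: [-3.142, -0.0, 1.718]
force: [-0.6, -0.6, -1.7]
width: 0.0196
```

servo_tool(
  fingers=[0.9,0.9],
  offset=[
    [1,0,0],
    [0,0,0],
  ],
  dr=[
    [0,0,0],
    [0,0,0],
  ],
)

```text
clock: 9.7
tool_pos: [0.5164, -0.0608, 0.0492]
tcp_rot: [3.142, -0.0, 1.718]
force: [-0.8, -0.3, -2.7]
width: 0.0196
```

servo_tool(
  fingers=[0.9,0.9],
  offset=[
    [1,0,0],
    [0,0,0],
  ],
  dr=[
    [0,0,0],
    [0,0,0],
  ],
)

```text
clock: 9.87
tool_pos: [0.5163, -0.0605, 0.0492]
tcp_rot: [-3.142, 0.001, 1.717]
force: [0.0, -2.3, -2.5]
width: 0.0197
```

servo_tool(
  fingers=[0.9,0.9],
  offset=[
    [0.5,0,0],
    [0,0,0],
  ],
  dr=[
    [0,0,0],
    [0,0,0],
  ],
)

```text
clock: 10.03
tool_pos: [0.5163, -0.0604, 0.0493]
tcp_rot: [3.142, 0.001, 1.717]
force: [0.9, -4.7, -1.1]
width: 0.0195
```

```bash
python3 - <<'E'
from h import *
print(wd(onz('top',(245.2,276.7),.055)),wd(onz('top',(247.5,276.1),.023)))
im0=save('top','t3.png');up(im0,200,220,320,310,6.5,'t3z.png')
a=cv2.imread('pics/top0.png').astype(int)
# ring by hue in initial image
hsv=cv2.cvtColor(cv2.imread('pics/top0.png'),cv2.COLOR_BGR2HSV);sub=hsv[260:295,235:262]
print(sub[...,1][::2,::2])
m=(sub[...,1]>75);ys,xs=np.nonzero(m);print(len(xs),xs.mean()+235,ys.mean()+260,xs.min()+235,xs.max()+235,ys.min()+260,ys.max()+260)
print(wd(onz('top',(xs.mean()+235,ys.mean()+260),.021)))
E
```

```text
[-0.00957391  0.0164441 ] [-0.00581618  0.01274745]
[[24 24 24 24 26 28 25 24 24 22 24 21 21 21]
 [24 24 23 27 26 24 24 23 24 24 25 21 21 21]
 [28 26 25 28 24 22 22 23 22 24 23 21 20 20]
 [28 26 28 23 24 24 24 24 24 24 23 21 20 20]
 [31 29 24 24 29 49 55 56 38 26 22 22 20 22]
 [32 24 22 40 78 91 89 91 86 58 26 23 19 20]
 [31 24 30 76 93 84 66 72 90 92 49 22 20 21]
 [31 24 47 93 92 45 27 28 61 92 76 25 20 20]
 [31 26 56 93 83 28 24 24 45 91 84 26 22 20]
 [29 25 49 94 86 37 24 27 63 94 78 25 20 20]
 [31 25 31 80 95 77 50 65 89 93 54 24 20 20]
 [33 27 24 41 83 94 85 94 91 66 29 24 20 20]
 [33 27 24 24 34 56 59 66 46 29 24 21 20 20]
 [32 26 22 24 22 24 26 26 24 25 24 25 23 21]
 [32 28 24 25 25 25 25 26 26 23 25 29 28 27]
 [31 28 28 29 27 27 27 29 29 27 27 25 28 27]
 [28 28 28 27 28 26 28 29 30 31 29 34 47 49]
 [29 33 29 40 42 41 42 48 55 55 53 54 56 58]]
130 247.52307692307693 275.9923076923077 240 255 269 283
[-0.00530585  0.01286233]
```

View pics/t3z.png

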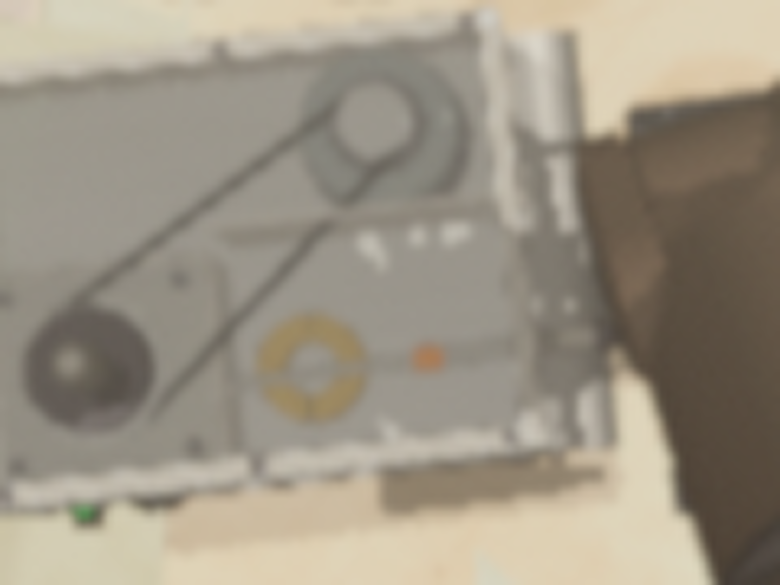

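servo_tool(
  fingers=[0.9,0.9,0.9,0.9,0.9,0.9,0.9,0.9,0.9],
  offset=[
    [-4.5,0,0],
    [-10,3,0],
    [-12,0,0],
    [-8,0,0],
    [0,0,0],
    [0,0,7],
    [0,0,8],
    [0,0,3],
    [0,0,0],
  ],
  dr=[
    [0,0,0],
    [0,0,0],
    [0,0,0],
    [0,0,0],
    [0,0,0],
    [0,0,0],
    [0,0,0],
    [0,0,0],
    [0,0,0],
  ],
)

```text
clock: 10.83
tool_pos: [0.5232, -0.0926, 0.0299]
tcp_rot: [-3.139, -0.001, 1.719]
force: [-0.6, 0.1, -2.5]
width: 0.02
```

servo_tool(
  fingers=[0.9,0.9,0.9],
  offset=[
    [0,0,2.5],
    [0,0,2],
    [0,0,0],
  ],
  dr=[
    [0,0,0],
    [0,0,0],
    [0,0,0],
  ],
)

```text
clock: 11.08
tool_pos: [0.5241, -0.093, 0.0264]
tcp_rot: [-3.141, -0.0, 1.718]
force: [-0.1, -0.5, -2.0]
width: 0.0198
```

```bash
python3 - <<'E'
from h import *
s=env.sense();print(s['tool_pos'],s['tcp_rot'],s['force'],wd(s['tool_pos']))
im=save('top','t4.png');up(im,200,220,320,310,6.5,'t4z.png')
E
```

```text
[ 0.52405715 -0.09300075  0.02640853] [-3.14123941e+00 -1.00521674e-04  1.71815368e+00] [-0.14949827 -0.52612847 -1.99934368] [-0.0093469  -0.22334995]
```

View pics/t4z.png

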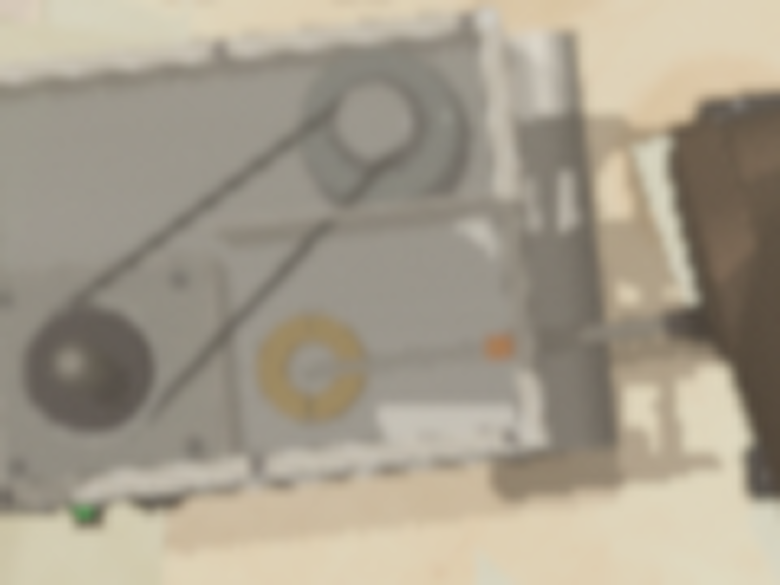

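servo_tool(
  fingers=[0.9,0.9,0.9,0.9,0.9,0.9,0.9,0.9,0.9],
  offset=[
    [-4,0,0],
    [-6,0,0],
    [-8,0,0],
    [-8,0,0],
    [-8,0,0],
    [-8,0,-1],
    [-8,0,-1],
    [-4,0,0],
    [0,0,0],
  ],
  dr=[
    [0,0,0],
    [0,0,0],
    [0,0,0],
    [0,0,0],
    [0,0,0],
    [0,0,0],
    [0,0,0],
    [0,0,0],
    [0,0,0],
  ],
)

```text
clock: 11.88
tool_pos: [0.5322, -0.1485, 0.0288]
tcp_rot: [3.142, 0.001, 1.716]
force: [0.4, 0.3, -1.7]
width: 0.0199
```

```bash
python3 - <<'E'
from h import *
s=env.sense();print(s['tool_pos'],s['tcp_rot'],s['force'],wd(s['tool_pos']))
im=save('top','t5.png');up(im,200,220,320,310,6.5,'t5z.png')
E
```

```text
[ 0.53218474 -0.14849214  0.02875835] [3.14151626e+00 8.04052914e-04 1.71567875e+00] [ 0.35006175  0.29359054 -1.65756837] [-0.00945729 -0.27943328]
```

View pics/t5z.png

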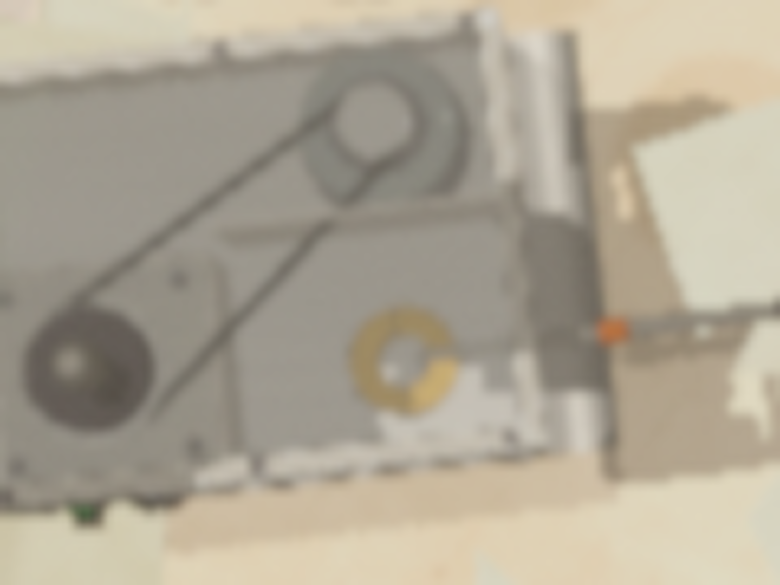

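servo_tool(
  fingers=[0.9,0.9,0.9,0.9,0.9,0.9,0.9,0.9],
  offset=[
    [-5,0,0],
    [-9,0,0],
    [-9,0,0],
    [-9,0,0],
    [-8,0,0],
    [-8,0,0],
    [-4,0,0],
    [0,0,0],
  ],
  dr=[
    [0,0,0],
    [0,0,0],
    [0,0,0],
    [0,0,0],
    [0,0,0],
    [0,0,0],
    [0,0,0],
    [0,0,0],
  ],
)

```text
clock: 12.6
tool_pos: [0.5397, -0.2001, 0.0286]
tcp_rot: [-3.142, 0.001, 1.716]
force: [0.3, 0.0, -1.2]
width: 0.0199
```

servo_tool(
  fingers=[0.9,0.9,0.9,0.9,0.9,0.9],
  offset=[
    [-5,0,-0.5],
    [-7,0,-0.5],
    [-7,0,0],
    [-7,0,0],
    [-4,0,0],
    [0,0,0],
  ],
  dr=[
    [0,0,0],
    [0,0,0],
    [0,0,0],
    [0,0,0],
    [0,0,0],
    [0,0,0],
  ],
)

```text
clock: 13.1
tool_pos: [0.5441, -0.2298, 0.0297]
tcp_rot: [-3.142, 0.001, 1.716]
force: [-0.2, 0.2, -2.1]
width: 0.0197
```

```bash
python3 - <<'E'
from h import *
s=env.sense();print(s['tool_pos'],s['tcp_rot'],s['force'],wd(s['tool_pos']))
im=save('top','t6.png');up(im,230,220,350,310,6.5,'t6z.png')
im=save('side','s6.png');up(im,220,190,370,310,5,'s6z.png')
E
```

```text
[ 0.54410227 -0.22980256  0.02966933] [-3.14158727e+00  1.13970105e-03  1.71574393e+00] [-0.19781124  0.19053743 -2.13909268] [-0.00961079 -0.36161228]
```

View pics/t6z.png

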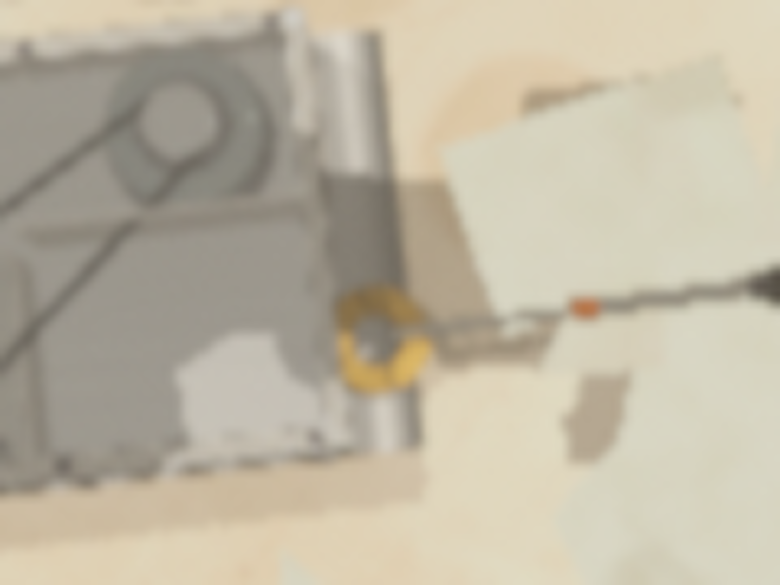

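View pics/s6z.png

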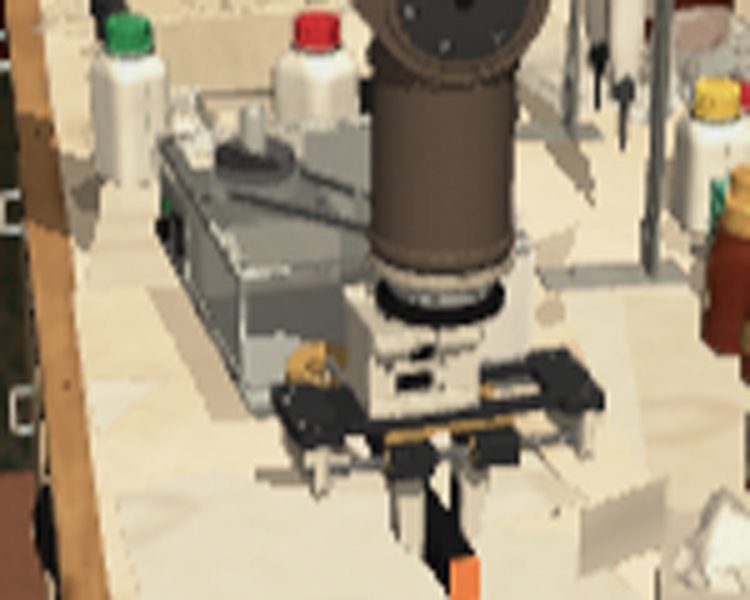

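servo_tool(
  fingers=[0.9,0.9,0.9,0.9,0.9,0.9,0.9,0.9,0.9,0.9,0.9,0.9,0.9,0.9],
  offset=[
    [-5,-1,0],
    [-8,-2,0],
    [-8,-3,0],
    [-8,-3,0],
    [-8,-4,0.5],
    [-8,-4,1.5],
    [-8,-4,2],
    [-8,-4,2],
    [-8,-4,1],
    [-8,-4,0],
    [-6,-3,0],
    [-4,-2,0],
    [0,0,0],
    [0,0,0],
  ],
  dr=[
    [0,0,0],
    [0,0,0],
    [0,0,0],
    [0,0,0],
    [0,0,0],
    [0,0,0],
    [0,0,0],
    [0,0,0],
    [0,0,0],
    [0,0,0],
    [0,0,0],
    [0,0,0],
    [0,0,0],
    [0,0,0],
  ],
)

```text
clock: 14.37
tool_pos: [0.519, -0.3201, 0.0227]
tcp_rot: [-3.141, 0.001, 1.718]
force: [-0.3, 0.6, -2.7]
width: 0.0198
```

```bash
python3 - <<'E'
from h import *
s=env.sense();print(s['tool_pos'],s['tcp_rot'],s['force'],wd(s['tool_pos']))
im=save('top','t7.png');up(im,260,220,400,320,5.5,'t7z.png')
im=save('side','s7.png');up(im,220,190,370,340,4,'s7z.png')
E
```

```text
[ 0.51897078 -0.32014672  0.0227322 ] [-3.14125615e+00  7.76206551e-04  1.71753089e+00] [-0.26376749  0.56323746 -2.70049757] [-0.04773832 -0.44728579]
```

View pics/t7z.png

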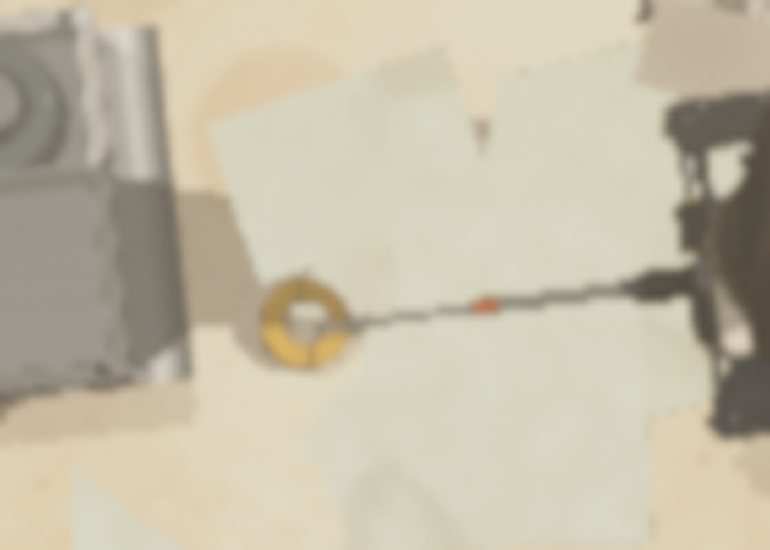

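View pics/s7z.png

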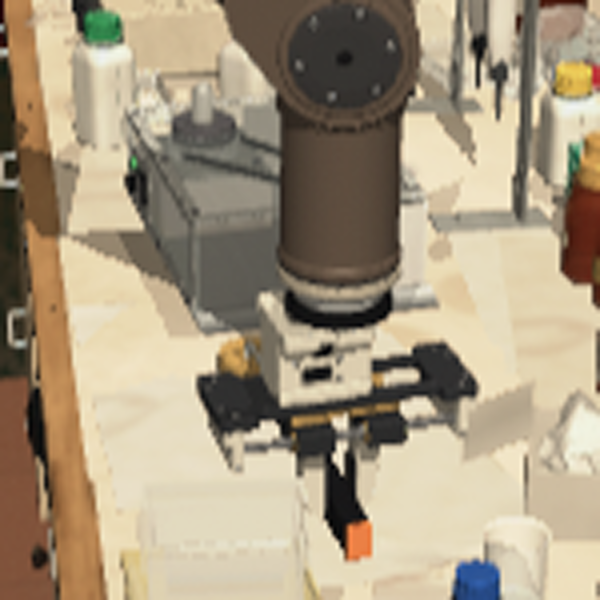

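servo_tool(
  fingers=[0.9,0.9,0.9,0.9,0.9,0.9,0.9,0.9,0.9,0.9,0.9,0.9,0.9,0.9,0.9,0.9,0.9,0.9,0.9],
  offset=[
    [1,0,-8],
    [0,0,-18],
    [0,0,-24],
    [0,0,-20],
    [0,0,-10],
    [10,-11,0],
    [20,-21,0],
    [20,-21,0],
    [11,-12,0],
    [0,0,0],
    [0,0,0],
    [0,0,0],
    [0,0,0],
    [0,0,0],
    [0,0,0],
    [0,0,0],
    [0,0,0],
    [0,0,0],
    [0,0,0],
  ],
  dr=[
    [0,0,0],
    [0,0,0],
    [0,0,0],
    [0,0,0],
    [0,0,0],
    [0,0,0],
    [0,0,0],
    [0,0,4.8],
    [0,0,7],
    [0,0,7],
    [0,0,7],
    [0,0,7],
    [0,0,7],
    [0,0,7],
    [0,0,7],
    [0,0,7],
    [0,0,7],
    [0,0,7],
    [0,0,0],
  ],
)

```text
clock: 16.05
tool_pos: [0.4467, -0.2661, 0.1028]
tcp_rot: [3.141, 0.0, 0.407]
force: [0.5, 0.7, -1.3]
width: 0.0201
```

```bash
python3 - <<'E'
from h import *
s=env.sense();print(s['tool_pos'],s['tcp_rot'],s['force'],wd(s['tool_pos']))
im=save('top','t8.png');up(im,260,200,420,320,4.9,'t8z.png')
im=save('side','s8.png');up(im,250,220,370,320,6,'s8z.png')
E
```

```text
[ 0.44673158 -0.26608856  0.10280157] [3.14148196e+00 1.78558354e-04 4.07292153e-01] [ 0.50004275  0.69100504 -1.32863917] [-0.11125483 -0.38320428]
```

View pics/t8z.png

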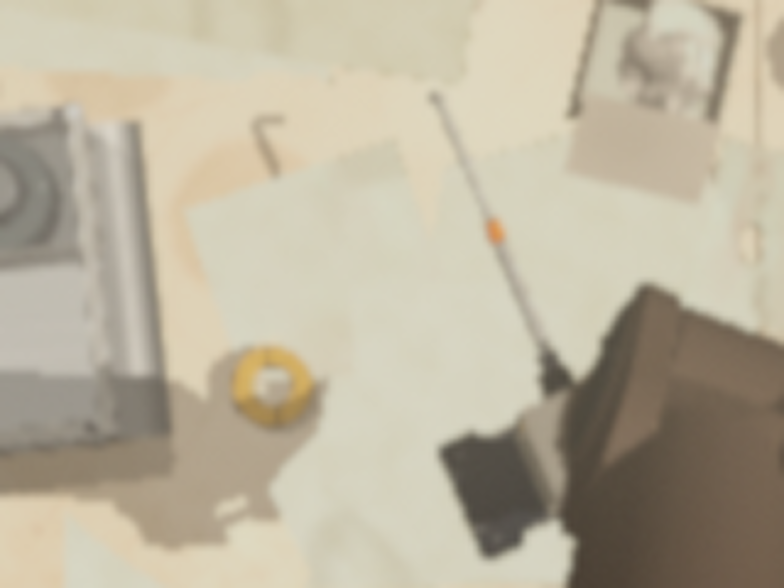

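View pics/s8z.png

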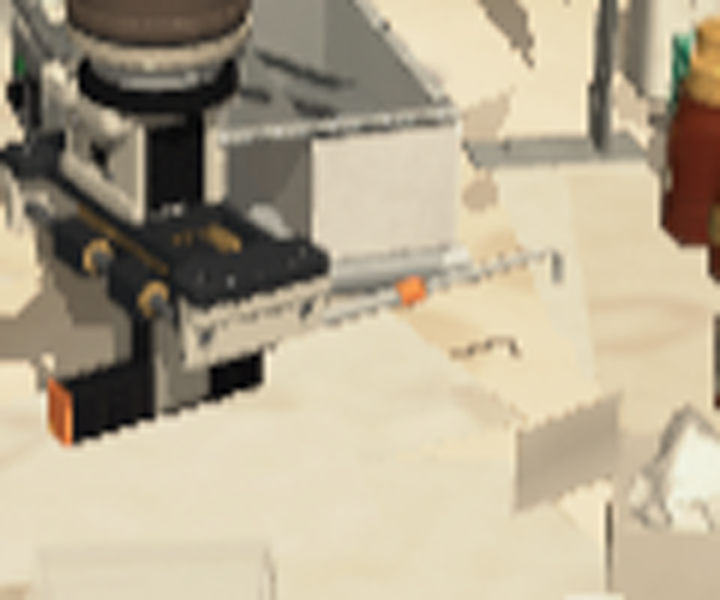

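servo_tool(
  fingers=[0.9,0.9,0.9,0.9,0.9,0.9,0.9],
  offset=[
    [0,0,15],
    [0,0,25],
    [0,0,25],
    [0,0,12],
    [0,0,5],
    [0,0,3.5],
    [0,0,0],
  ],
  dr=[
    [0,0,0],
    [0,0,0],
    [0,0,0],
    [0,0,0],
    [0,0,0],
    [0,0,0],
    [0,0,0],
  ],
)

```text
clock: 16.73
tool_pos: [0.4467, -0.2663, 0.0176]
tcp_rot: [-3.141, 0.0, 0.414]
force: [-0.5, 1.1, -2.4]
width: 0.0197
```

servo_tool(
  fingers=[0.4,0.4,0.3,0.3,0.3,0.3,0.3,0.3],
  offset=[
    [0,0,0],
    [0,0,0],
    [0,0,0],
    [0,0,0],
    [0,0,-10],
    [0,0,-25],
    [0,0,-30],
    [0,0,-20],
  ],
  dr=[
    [0,0,0],
    [0,0,0],
    [0,0,0],
    [0,0,0],
    [0,0,0],
    [0,0,0],
    [0,0,0],
    [0,0,0],
  ],
)

```text
clock: 17.4
tool_pos: [0.4472, -0.2666, 0.105]
tcp_rot: [3.14, -0.001, 0.413]
force: [0.4, -0.2, -0.2]
width: 0.0633
```

```bash
python3 - <<'E'
from h import *
s=env.sense();print(s['tool_pos'],s['tcp_rot'],s['force'],s['width'])
im=save('top','t9.png');up(im,260,200,420,320,4.9,'t9z.png')
im=save('side','s9.png');up(im,230,220,350,320,6,'s9z.png')
hsv=cv2.cvtColor(im[:,:,::-1].copy(),cv2.COLOR_BGR2HSV)
t=cv2.imread('pics/t9.png');h=cv2.cvtColor(t,cv2.COLOR_BGR2HSV)[258:300,300:332]
m=(h[...,1]>110);ys,xs=np.nonzero(m);print(len(xs),xs.mean()+300,ys.mean()+258,xs.min()+300,xs.max()+300,ys.min()+258,ys.max()+258)
c=np.array([(xs.min()+xs.max())/2+300,(ys.min()+ys.max())/2+258])
for z in(.016,.018):print(onz('top',(xs.mean()+300,ys.mean()+258),z),onz('top',c,z))
for q in('ring',):
  for cam in('top','side'): print(cam,[(d['pixel'],d['p']) for d in env.mark_of(cam,q)])
E
```

```text
[ 0.44723367 -0.26664553  0.10502491] [ 3.14036705e+00 -1.13175192e-03  4.12591097e-01] [ 0.38975433 -0.17831099 -0.24935907] 0.06330566607180987
107 314.8130841121495 278.41121495327104 308 323 271 285
[ 0.4892009  -0.07433175  0.016     ] [ 0.49055635 -0.07652362  0.016     ]
[ 0.48906419 -0.07429858  0.018     ] [ 0.49041786 -0.07648757  0.018     ]
top [([432.0, 237.6], 0.55), ([316.4, 279.2], 0.47)]
side [([283.8, 282.8], 0.6)]
```

View pics/t9z.png

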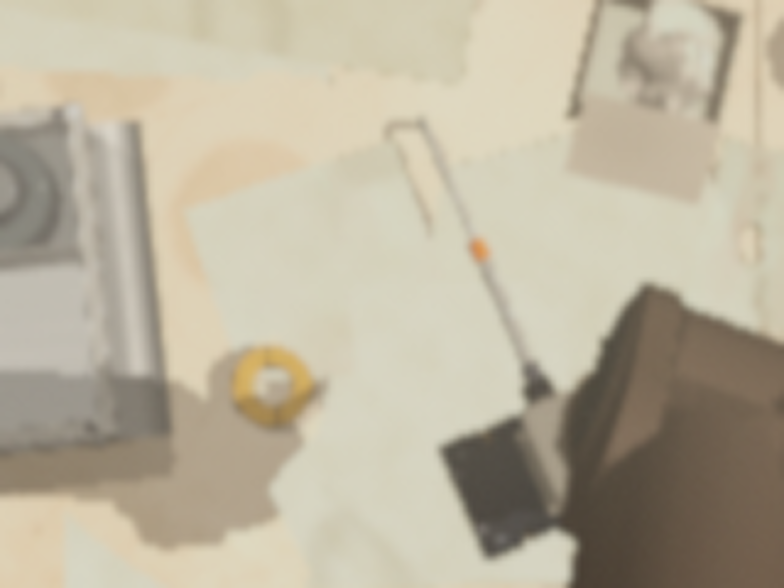

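View pics/s9z.png

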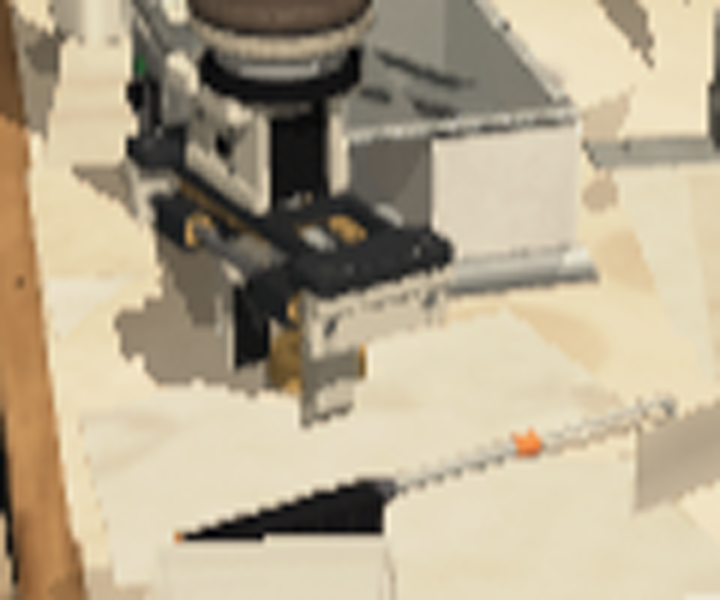

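servo_tool(
  fingers=[0,0,0,0,0,0,0,0,0,0,0,0,0,0,0],
  offset=[
    [10.4,-14.1,0],
    [20,-27,0],
    [24,-33,0],
    [24,-33,0],
    [20,-27,0],
    [17,-24,0],
    [0,0,0],
    [0,0,0],
    [0,0,0],
    [0,0,0],
    [0,0,0],
    [0,0,0],
    [0,0,10],
    [0,0,10],
    [0,0,0],
  ],
  dr=[
    [0,0,0],
    [0,0,0],
    [0,0,0],
    [0,0,0],
    [0,0,0],
    [0,0,-6.5],
    [0,0,-6.5],
    [0,0,-6.5],
    [0,0,-6.5],
    [0,0,-6.5],
    [0,0,-6.5],
    [0,0,-6.5],
    [0,0,0],
    [0,0,0],
    [0,0,0],
  ],
)

```text
clock: 18.85
tool_pos: [0.4873, -0.0755, 0.0795]
tcp_rot: [-3.138, 0.001, 1.202]
force: [-0.2, -0.2, -0.1]
width: 0.0919
```

```bash
python3 - <<'E'
from h import *
s=env.sense();print(s['tool_pos'],s['tcp_rot'],s['force'],s['width'])
y=s['tcp_rot'][2];d=np.array([.4895,-.0755])-s['tool_pos'][:2];print(d@[np.cos(y),np.sin(y)],d@[np.sin(y),-np.cos(y)])
im=save('side','s10.png');up(im,230,220,350,320,6,'s10z.png')
print(onz('side',(283.8,282.8),0))
E
```

```text
[ 0.48726526 -0.07549548  0.07954609] [-3.13760135e+00  1.06569826e-03  1.20249251e+00] [-0.16391737 -0.24972314 -0.07492461] 0.09189990847887425
0.0008003604972792368 0.002086503969970805
[ 0.49178365 -0.08087345  0.        ]
```

View pics/s10z.png

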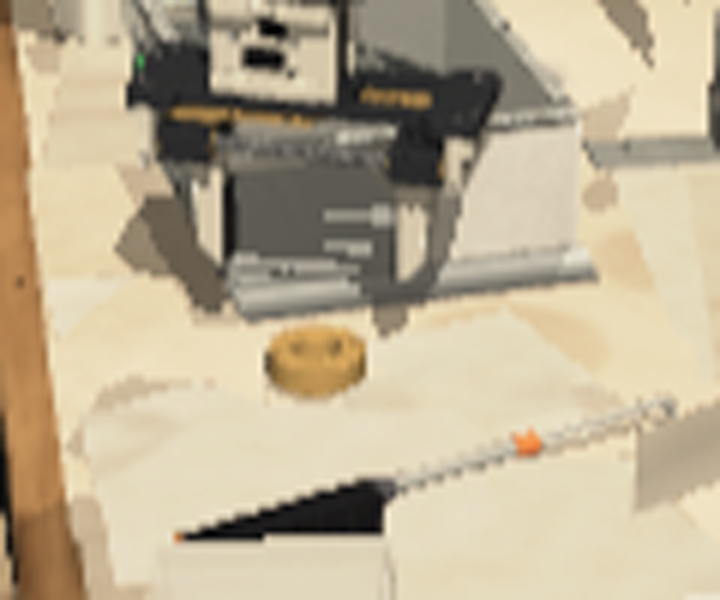

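servo_tool(
  fingers=[0,0,0,0,0,0.75,0.75,0.75,0.75,0.75,0.75,0.75,0.75],
  offset=[
    [0,2,15],
    [0,0,22],
    [0,0,16],
    [0,0,10.5],
    [0,0,0],
    [0,0,0],
    [0,0,0],
    [0,0,0],
    [0,0,0],
    [0,0,0],
    [0,0,0],
    [0,0,0],
    [0,0,0],
  ],
  dr=[
    [0,0,0],
    [0,0,0],
    [0,0,0],
    [0,0,0],
    [0,0,0],
    [0,0,0],
    [0,0,0],
    [0,0,0],
    [0,0,0],
    [0,0,0],
    [0,0,0],
    [0,0,0],
    [0,0,0],
  ],
)

```text
clock: 19.98
tool_pos: [0.4903, -0.0761, 0.0189]
tcp_rot: [-3.141, 0.001, 1.206]
force: [-3.2, 1.0, 6.3]
width: 0.0523
```

```bash
python3 - <<'E'
from h import *
s=env.sense();print(s['tool_pos'],s['tcp_rot'],s['force'],s['width'],s['dq'].round(3))
im=save('side','s11.png');up(im,250,240,320,310,8.5,'s11z.png')
im=save('top','t11.png');up(im,280,230,360,310,7,'t11z.png')
s=env.sense();print(s['tool_pos'],s['tcp_rot'],s['force'],s['width'])
E
```

```text
[ 0.49025131 -0.07610664  0.01893205] [-3.14066024e+00  5.35198154e-04  1.20614521e+00] [-3.17139446  1.01524237  6.30209097] 0.05234587575988295 [-0.001  0.002  0.001 -0.001  0.001  0.001 -0.   ]
[ 0.49026751 -0.07611795  0.01894204] [-3.14067257e+00  5.61888779e-04  1.20616889e+00] [-2.70426654  1.36772884  6.68231962] 0.05201494946863075
```

View pics/s11z.png

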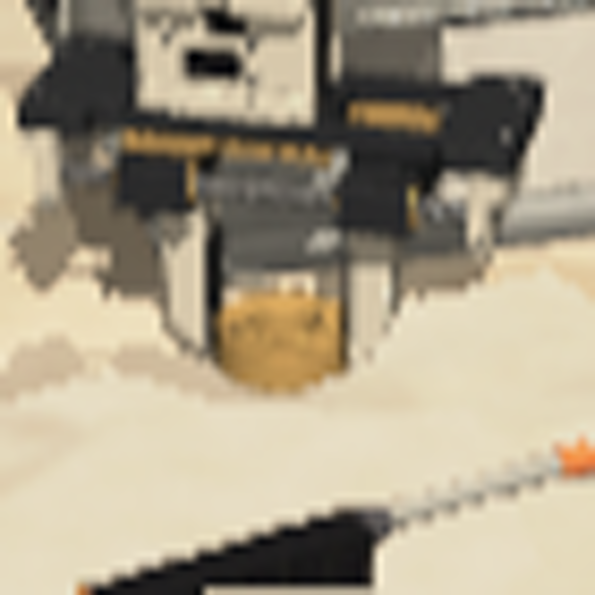

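View pics/t11z.png

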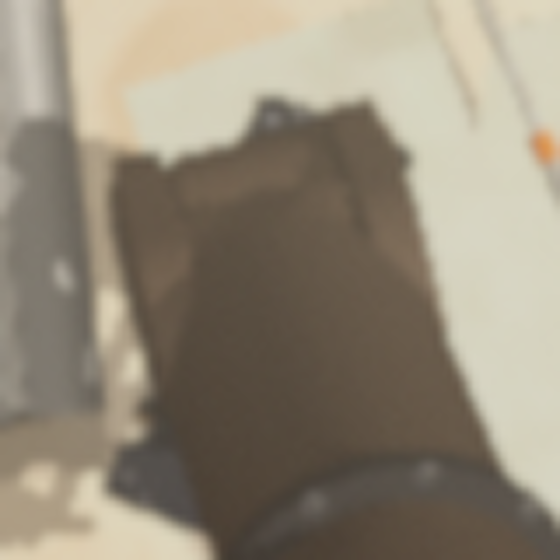

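servo_tool(
  fingers=[0.3,0.3,0.3,0.3,0.3],
  offset=[
    [0,0,0],
    [0,0,0],
    [0,0,0],
    [0,0,0],
    [0,0,0],
  ],
  dr=[
    [0,0,0],
    [0,0,0],
    [0,0,0],
    [0,0,0],
    [0,0,0],
  ],
)

```text
clock: 20.5
tool_pos: [0.4911, -0.0761, 0.0187]
tcp_rot: [3.141, -0.0, 1.206]
force: [0.5, -0.5, -0.5]
width: 0.0642
```

```bash
python3 - <<'E'
from h import *
s=env.sense();print(s['tool_pos'],s['tcp_rot'],s['force'],s['width'])
im=save('side','s12.png');up(im,250,240,320,310,8.5,'s12z.png')
E
```

```text
[ 0.49110549 -0.07613739  0.01872987] [ 3.14135418e+00 -1.11972172e-04  1.20626006e+00] [ 0.48792547 -0.50936355 -0.52178135] 0.0641605341719767
```

View pics/s12z.png

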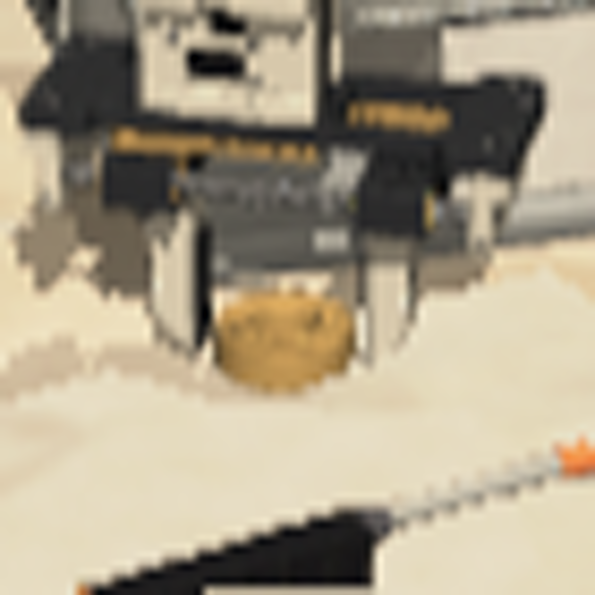

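```bash
python3 - <<'E'
from h import *
print(onz('side',(283.0,285.6),0),onz('side',(230+315/6-.5,220+396/6-.5),0),onz('side',(230+315/6-.5,220+346/6-.5),.018))
# fingertips expected
t=np.array([.4911,-.0761,.0187]);y=1.206
for w in(-.038,.038):
  print(proj('side',t+[w*np.sin(y),-w*np.cos(y),-.011]), (proj('side',t+[w*np.sin(y),-w*np.cos(y),-.011])-[249.5,239.5])*8.5)
th=np.linspace(0,6.28,60)
for c in((.4895,-.0755),(.4895,-.085),(.48,-.09)):
  P=np.c_[c[0]+.027*np.cos(th),c[1]+.027*np.sin(th),0*th]
  q=np.r_[proj('side',P),proj('side',P+[0,0,.018])];q=(q-[249.5,239.5])*8.5;print(c,q.min(0),q.max(0))
E
```

```text
[ 4.86721201e-01 -9.95738504e-02  1.11022302e-16] [ 0.48358216 -0.09843808  0.        ] [ 0.48670003 -0.07448756  0.018     ]
[[272.20625746 278.87142612]] [[193.00318839 334.65712206]]
[[294.66503036 281.28250493]] [[383.90275809 355.15129187]]
(0.4895, -0.0755) [213.86981222 288.81405349] [353.59315509 395.32156377]
(0.4895, -0.085) [216.70611351 299.91170752] [357.06125251 407.15874543]
(0.48, -0.09) [193.54895922 307.37264479] [334.40600198 415.1468252 ]
```

servo_tool(
  fingers=[0.3,0.3,0.75,0.75,0.75,0.75,0.75,0.75],
  offset=[
    [0,0,4.5],
    [0,0,0],
    [0,0,0],
    [0,0,0],
    [0,0,0],
    [0,0,0],
    [0,0,0],
    [0,0,0],
  ],
  dr=[
    [0,0,0],
    [0,0,0],
    [0,0,0],
    [0,0,0],
    [0,0,0],
    [0,0,0],
    [0,0,0],
    [0,0,0],
  ],
)

```text
clock: 21.22
tool_pos: [0.4908, -0.0761, 0.0141]
tcp_rot: [-3.141, 0.0, 1.206]
force: [-0.3, -0.3, -3.7]
width: 0.0523
```

```bash
python3 - <<'E'
from h import *
s=env.sense();print(s['tool_pos'],s['tcp_rot'],s['force'],s['width'])
im=save('side','s13.png');up(im,250,240,320,310,8.5,'s13z.png')
E
```

```text
[ 0.49077689 -0.07614889  0.01414603] [-3.14134525e+00  1.49913086e-04  1.20636410e+00] [-0.31755762 -0.3477909  -3.66831407] 0.05233887921575335
```

View pics/s13z.png

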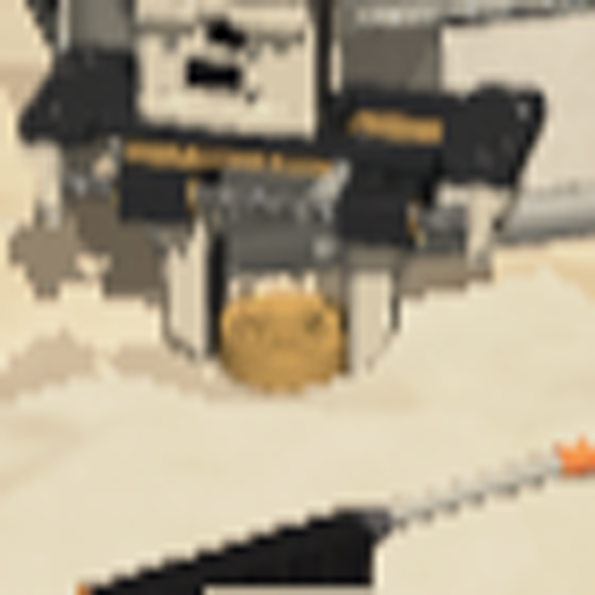

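servo_tool(
  fingers=[0.75,0.75,0.75,0.75,0.75,0.75,0.75],
  offset=[
    [0,0,-10],
    [0,0,-25],
    [0,0,-35],
    [0,0,-35],
    [0,0,-35],
    [0,0,-15],
    [0,0,0],
  ],
  dr=[
    [0,0,0],
    [0,0,0],
    [0,0,0],
    [0,0,0],
    [0,0,0],
    [0,0,0],
    [0,0,0],
  ],
)

```text
clock: 21.85
tool_pos: [0.4932, -0.076, 0.1737]
tcp_rot: [3.134, -0.002, 1.206]
force: [1.2, -0.1, -2.6]
width: 0.0529
```

```bash
python3 - <<'E'
from h import *
s=env.sense();print(s['tool_pos'],s['tcp_rot'],s['force'],s['width'])
im=save('side','s14.png');up(im,250,195,320,265,8.5,'s14z.png')
y=s['tcp_rot'][2];d=np.array([.4847,.2361])-s['tool_pos'][:2];print(d,d@[np.cos(y),np.sin(y)],d@[np.sin(y),-np.cos(y)])
th=np.linspace(0,6.28,60);c=s['tool_pos'];
P=np.c_[c[0]+.027*np.cos(th),c[1]+.027*np.sin(th),0*th+c[2]-.0141]
q=np.r_[proj('side',P),proj('side',P+[0,0,.018])];q=(q-[249.5,194.5])*8.5;print(q.min(0),q.max(0))
up(im,250,195,320,265,8.5,'s14o.png',{'(0,0,255)':np.r_[proj('side',P),proj('side',P+[0,0,.018])]})
E
```

```text
[ 0.49315767 -0.07604386  0.17371981] [ 3.13446811e+00 -1.61022261e-03  1.20636330e+00] [ 1.24693576 -0.05256934 -2.64774252] 0.05287606698014473
[-0.00845767  0.31214386] 0.28862964631856686 -0.1191564177494338
[219.79657075 296.125378  ] [364.76497288 397.9796966 ]
```

View pics/s14z.png

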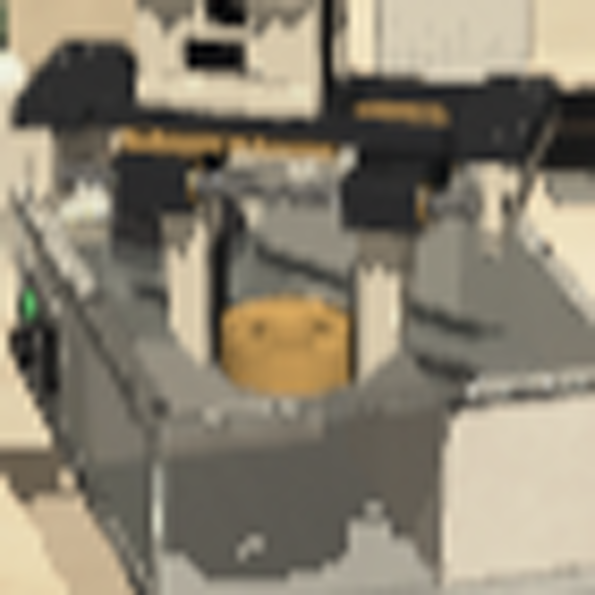

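View pics/s14o.png

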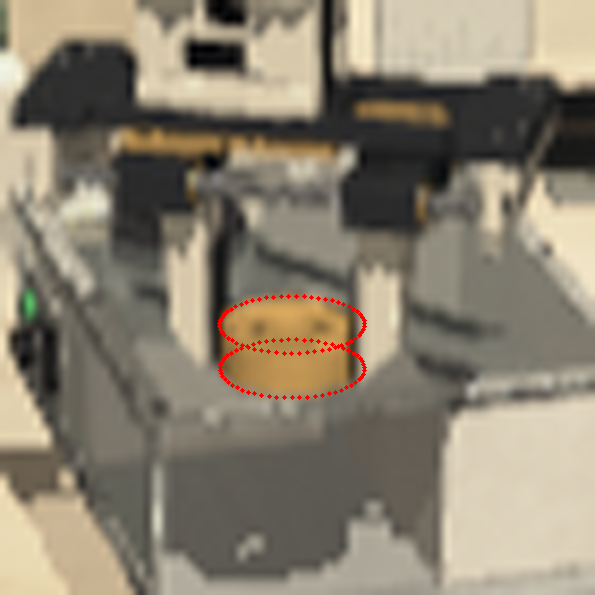

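servo_tool(
  fingers=[0.75,0.75,0.75,0.75,0.75,0.75,0.75,0.75,0.75,0.75,0.75,0.75,0.75,0.75],
  offset=[
    [12,-5,0],
    [24,-10,0],
    [28,-11,0],
    [28,-11,0],
    [28,-11,0],
    [28,-12,0],
    [28,-12,0],
    [28,-12,0],
    [28,-11,0],
    [27,-11,0],
    [20,-8,0],
    [10,-3,0],
    [0,0,0],
    [0,0,0],
  ],
  dr=[
    [0,0,0],
    [0,0,0],
    [0,0,0],
    [0,0,0],
    [0,0,0],
    [0,0,0],
    [0,0,0],
    [0,0,0],
    [0,0,0],
    [0,0,0],
    [0,0,0],
    [0,0,0],
    [0,0,0],
    [0,0,0],
  ],
)

```text
clock: 23.07
tool_pos: [0.484, 0.2347, 0.1679]
tcp_rot: [-3.14, 0.002, 1.207]
force: [0.9, -1.0, -3.8]
width: 0.0527
```

```bash
cat > chk.py <<'E'
from h import *
import sys
tag=sys.argv[1];zb=float(sys.argv[2])
s=env.sense();print(s['tool_pos'],s['tcp_rot'],s['force'],s['width'])
y=s['tcp_rot'][2];d=np.array([.4847,.2361])-s['tool_pos'][:2];print(d,d@[np.cos(y),np.sin(y)],d@[np.sin(y),-np.cos(y)])
im=save('side',tag+'s.png')
th=np.linspace(0,6.28,60);c=s['tool_pos'];
P=np.c_[c[0]+.027*np.cos(th),c[1]+.027*np.sin(th),0*th+c[2]-zb]
Q=np.c_[.4847+.03*np.cos(th),.2361+.03*np.sin(th),0*th+.098]
up(im,230,165,310,245,7.4,tag+'so.png');
up(im,230,165,310,245,7.4,tag+'sp.png',{'(0,0,255)':np.r_[proj('side',P),proj('side',P+[0,0,.018])],'(255,0,0)':proj('side',Q)})
im=save('top',tag+'t.png');up(im,180,230,260,310,7.4,tag+'to.png')
E
python3 chk.py a .0141
```

```text
[0.48402354 0.23473933 0.1679279 ] [-3.14022682e+00  2.26952992e-03  1.20708306e+00] [ 0.92993078 -1.01741301 -3.78739283] 0.052696796496360956
[0.00067646 0.00136067] 0.001512303159344635 0.00014815019021217476
```

View pics/aso.png

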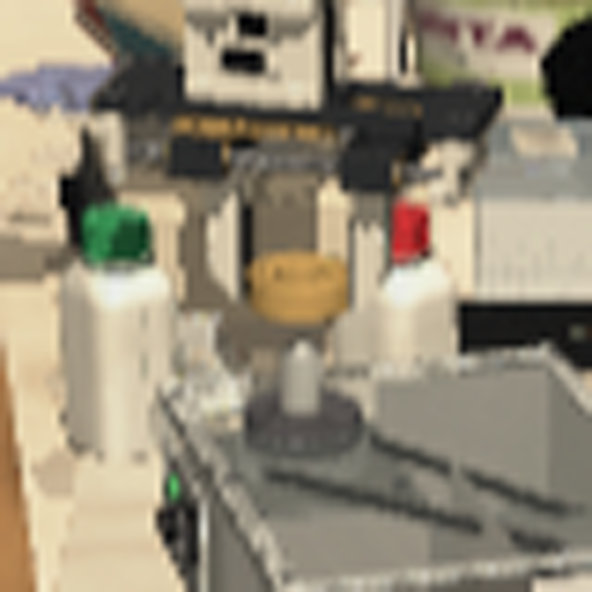

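View pics/ato.png

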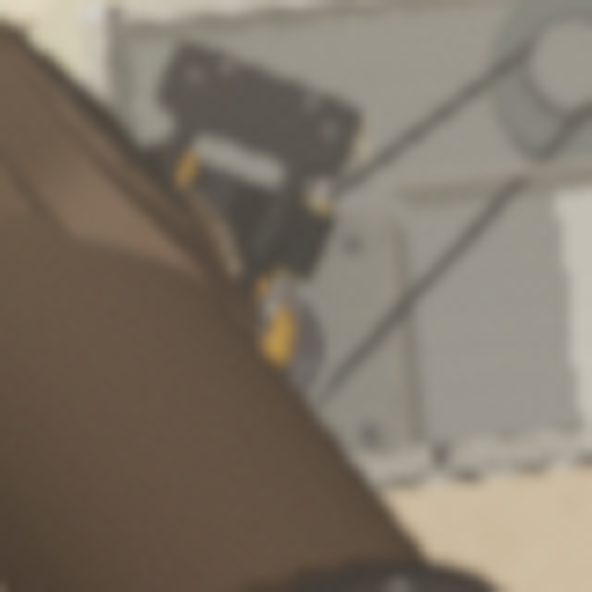

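View pics/asp.png

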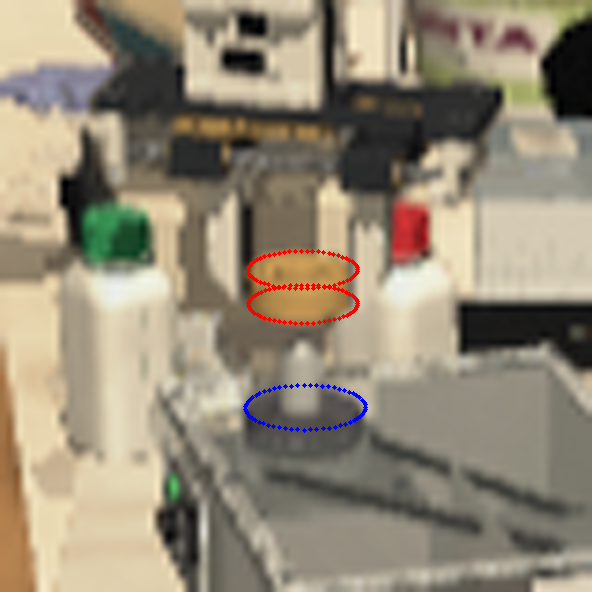

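servo_tool(
  fingers=[0.75,0.75,0.75,0.75,0.75],
  offset=[
    [2,1,5],
    [0,0,8],
    [0,0,8],
    [0,0,5],
    [0,0,0],
  ],
  dr=[
    [0,0,0],
    [0,0,0],
    [0,0,0],
    [0,0,0],
    [0,0,0],
  ],
)

```text
clock: 23.58
tool_pos: [0.4855, 0.2362, 0.1415]
tcp_rot: [-3.14, 0.002, 1.206]
force: [-0.1, 0.1, -3.6]
width: 0.0523
```

```bash
python3 chk.py b .0141
```

```text
[0.48550061 0.23617917 0.14151596] [-3.13987958e+00  2.16140126e-03  1.20597544e+00] [-0.09664143  0.12758688 -3.61834257] 0.05225756300705512
[-8.00609777e-04 -7.91691143e-05] -0.00035960194684225345 -0.0007196736785818227
```

View pics/bso.png

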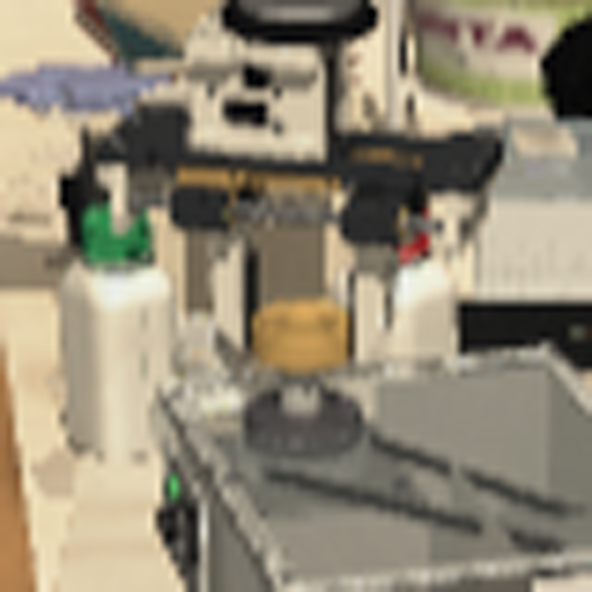

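View pics/bto.png

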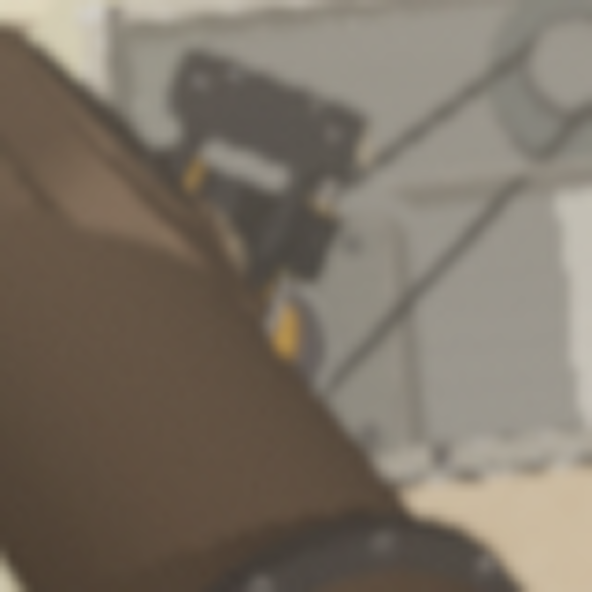

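servo_tool(
  fingers=[0.75,0.75,0.75],
  offset=[
    [0,0,3],
    [0,0,2],
    [0,0,0],
  ],
  dr=[
    [0,0,0],
    [0,0,0],
    [0,0,0],
  ],
)

```text
clock: 23.93
tool_pos: [0.4858, 0.2371, 0.1379]
tcp_rot: [-3.141, 0.001, 1.207]
force: [-1.7, 0.4, -3.3]
width: 0.0524
```

servo_tool(
  fingers=[0.75,0.75,0.75],
  offset=[
    [0,0,2],
    [0,0,1],
    [0,0,0],
  ],
  dr=[
    [0,0,0],
    [0,0,0],
    [0,0,0],
  ],
)

```text
clock: 24.18
tool_pos: [0.4859, 0.237, 0.1349]
tcp_rot: [-3.141, 0.001, 1.206]
force: [-2.6, 0.5, -3.0]
width: 0.0529
```

servo_tool(
  fingers=[0.75,0.75,0.75],
  offset=[
    [-0.3,-1.2,0],
    [0,0,3],
    [0,0,0],
  ],
  dr=[
    [0,0,0],
    [0,0,0],
    [0,0,0],
  ],
)

```text
clock: 24.43
tool_pos: [0.4853, 0.2372, 0.1319]
tcp_rot: [3.141, -0.0, 1.206]
force: [-1.0, 0.3, -2.7]
width: 0.0526
```

servo_tool(
  fingers=[0.75,0.75,0.75],
  offset=[
    [0,0,3],
    [0,0,3],
    [0,0,0],
  ],
  dr=[
    [0,0,0],
    [0,0,0],
    [0,0,0],
  ],
)

```text
clock: 24.68
tool_pos: [0.4849, 0.237, 0.1255]
tcp_rot: [-3.141, 0.001, 1.206]
force: [-0.8, 0.6, -3.5]
width: 0.0528
```

Ring bottom is now about z 0.111 and well round the spindle. I'm continuing down.

servo_tool(
  fingers=[0.75,0.75,0.75,0.75],
  offset=[
    [0,-0.5,3],
    [0,0,3],
    [0,0,3],
    [0,0,0],
  ],
  dr=[
    [0,0,0],
    [0,0,0],
    [0,0,0],
    [0,0,0],
  ],
)

```text
clock: 25.02
tool_pos: [0.4843, 0.2372, 0.1165]
tcp_rot: [-3.141, 0.001, 1.206]
force: [0.1, -0.5, -2.8]
width: 0.0525
```

servo_tool(
  fingers=[0.75,0.75,0.75],
  offset=[
    [0,0,1.5],
    [0,0,1],
    [0,0,0],
  ],
  dr=[
    [0,0,0],
    [0,0,0],
    [0,0,0],
  ],
)

```text
clock: 25.27
tool_pos: [0.4845, 0.2374, 0.1145]
tcp_rot: [-3.141, 0.0, 1.206]
force: [-0.6, -0.6, -2.8]
width: 0.0528
```

servo_tool(
  fingers=[0.75,0.75,0.75],
  offset=[
    [0,0,1],
    [0,0,0.5],
    [0,0,0],
  ],
  dr=[
    [0,0,0],
    [0,0,0],
    [0,0,0],
  ],
)

```text
clock: 25.52
tool_pos: [0.4846, 0.2374, 0.1132]
tcp_rot: [3.142, 0.0, 1.206]
force: [0.4, 0.1, -3.7]
width: 0.0529
```

servo_tool(
  fingers=[0.75,0.75],
  offset=[
    [0,0,0.8],
    [0,0,0],
  ],
  dr=[
    [0,0,0],
    [0,0,0],
  ],
)

```text
clock: 25.68
tool_pos: [0.4845, 0.2374, 0.1123]
tcp_rot: [-3.142, 0.0, 1.206]
force: [0.1, -0.2, -3.5]
width: 0.0528
```

servo_tool(
  fingers=[0.75,0.75],
  offset=[
    [0,0,0.8],
    [0,0,0],
  ],
  dr=[
    [0,0,0],
    [0,0,0],
  ],
)

```text
clock: 25.85
tool_pos: [0.4846, 0.2375, 0.1121]
tcp_rot: [3.141, 0.0, 1.206]
force: [-1.8, -1.7, 3.7]
width: 0.0525
```

servo_tool(
  fingers=[0.2,0.2,0.2,0.1,0,0,0,0,0,0,0],
  offset=[
    [0,0,-0.6],
    [0,0,0],
    [0,0,0],
    [0,0,0],
    [0,0,0],
    [0,0,-10],
    [0,0,-25],
    [0,0,-35],
    [0,0,-35],
    [0,0,-20],
    [0,0,0],
  ],
  dr=[
    [0,0,0],
    [0,0,0],
    [0,0,0],
    [0,0,0],
    [0,0,0],
    [0,0,0],
    [0,0,0],
    [0,0,0],
    [0,0,0],
    [0,0,0],
    [0,0,0],
  ],
)

```text
clock: 26.77
tool_pos: [0.4865, 0.2392, 0.2429]
tcp_rot: [3.136, -0.006, 1.207]
force: [-0.4, 0.9, 1.4]
width: 0.092
```

servo_tool(
  fingers=[0,0,0,0,0,0,0],
  offset=[
    [-20,0,0],
    [-35,0,0],
    [-35,0,0],
    [-35,0,0],
    [-35,0,0],
    [-20,0,0],
    [0,0,0],
  ],
  dr=[
    [0,0,0],
    [0,0,0],
    [0,0,0],
    [0,0,0],
    [0,0,0],
    [0,0,0],
    [0,0,0],
  ],
)

```text
clock: 27.35
tool_pos: [0.4186, 0.0648, 0.2371]
tcp_rot: [-3.141, 0.003, 1.201]
force: [0.5, -0.8, 0.3]
width: 0.0919
```

```bash
python3 chk.py c .0141; python3 - <<'E'
from h import *
im=cv2.imread('pics/ct.png')[:,:,::-1];up(im,180,200,420,330,3.3,'ctz.png')
E
```

```text
[0.41861202 0.0647818  0.23708247] [-3.14129890e+00  2.91006511e-03  1.20114469e+00] [ 0.49207905 -0.77106825  0.28819556] 0.09193621015025953
[0.06608798 0.1713182 ] 0.18362318070222947 -0.0002717021551702839
```

View pics/cso.png

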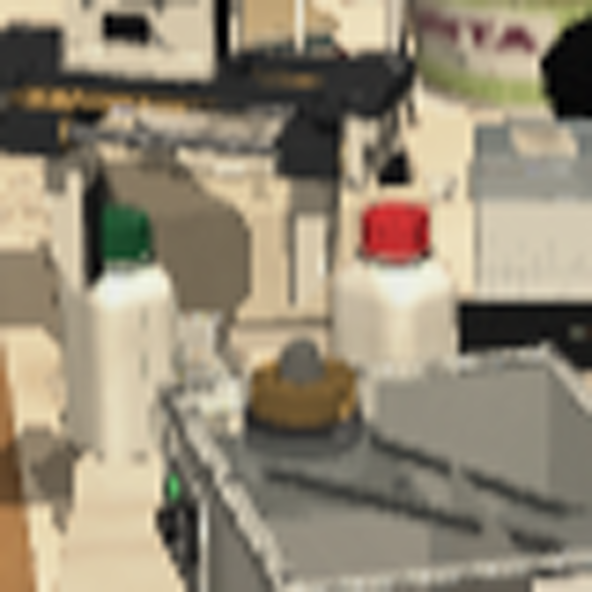

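View pics/cto.png

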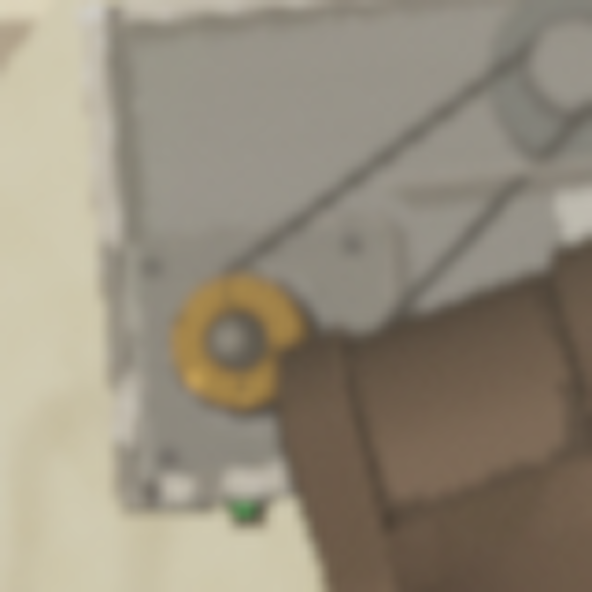

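View pics/ctz.png

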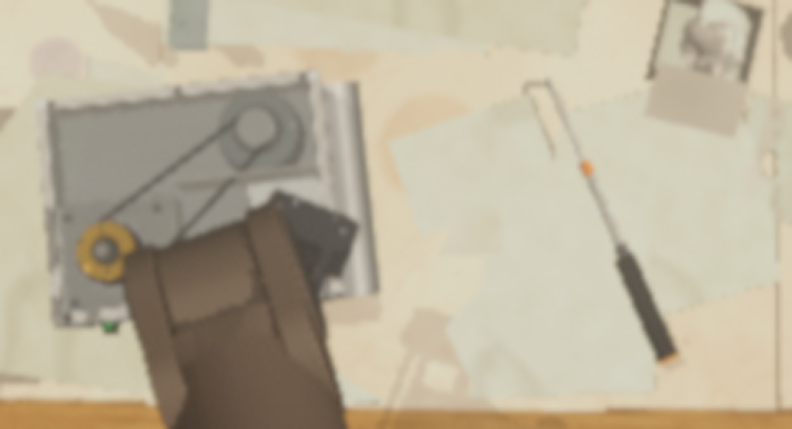

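```bash
python3 - <<'E'
from h import *
im=cv2.imread('pics/cs.png')[:,:,::-1]
th=np.linspace(0,6.28,70);c=(.4845,.2365)
P=np.c_[c[0]+.027*np.cos(th),c[1]+.027*np.sin(th),0*th+.098]
up(im,255,200,290,232,18,'d.png');up(im,255,200,290,232,18,'dp.png',{'(0,0,255)':np.r_[proj('side',P),proj('side',P+[0,0,.018])]-[.25,.42]})
a=np.hstack([cv2.imread('pics/d.png'),cv2.imread('pics/dp.png')]);cv2.imwrite('pics/dd.png',cv2.resize(a,None,fx=.63,fy=.63))
E
```

```text
(no output)
```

View pics/dd.png

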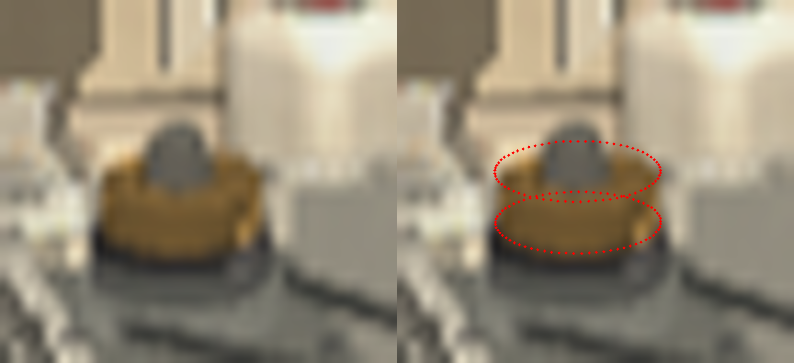

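```bash
python3 - <<'E'
from h import *
print(env.sense()['clock']);print(env.job_done())
E
```

```text
27.45
the job is handed in; nothing more can be done
None
```

The ring is back on the spindle and the job was handed in at 27.45 s of the 72 s. `env.job_done()` gave no verdict.

**What I did**
- **Feeling for the wall:** I went in over the ring with the hook. The end wall stopped it at about 2 N, and a further 0.5 mm raised that to about 5 N. That puts the hook 0.237 m ahead of the grip, in line with the 0.237–0.239 m read from the pictures.
- **Drawing the ring out:** I lowered the hook into the bore and drew the ring over the sill to about y = -0.20 m in the drive frame, with no noticeable rise in force.
- **Laying the hook down:** I set it back on the worktop close to where it first lay.
- **Seating the ring:** I gripped the ring, centred it on the spindle by the side force, and lowered it until the upward force jumped by about 7 N. The TCP then stood at z = 0.1121 m, which matches the shoulder height.

**Last checks**
- Both cameras show the ring round the spindle and level; in the side view it also sits down on the shoulder.
- The retriever lies on the worktop well clear of the drive.
- No bystander looked disturbed, but I did not measure their positions at the end.

**Disagreements**
- The fingers read about 52.5 mm across the ring, not 54 mm. The first grip also pressed down with about 6 N, so I opened and gripped again 4.5 mm lower, which cleared the downward force but not the width reading.
- In the last side view the ring sat about half a pixel lower than the model, which is within the calibration error.

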